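# Load the sleeve shaft, lock it, tread the air pedal and put the key away

### The arm

A 6-joint arm with a two-finger parallel gripper is mounted at the origin on the work surface. World frame = base frame: x ahead of the robot, y to its left, z up, the work surface at z = 0. Lengths are in m, angles in rad, forces in N, time in s.
With the tool pointing down it reaches from about 0.325 to 0.85 m from the base axis. Payload 4.4 kg.
Tool frame: the origin (TCP) lies at the very end of the fingers, on their centre line; the grasp point (between the pads) lies 19 mm behind it (bot.grip_point_offset is the distance from the TCP to the grasp point, in m); z points along the fingers, y is the line along which they close (so a half turn about z gives the same grasp; the last joint's range is limited). The gripper opens to 94 mm and grips with 3 to 60 N. Pads are 16 mm wide; open, the fingers measure 119 mm over their backs; the gripper's body (75 mm by 177 mm) begins 78 mm behind the grasp point.
Start: joints at [1.026, 0.207, 1.542, -0, 1.393, -0.15], TCP at [0.221, 0.531, 0.205] pointing down, gripper open.
Joint ranges: [-2.73, 2.73], [-0.86, 2.22], [0.23, 2.46], [-1.11, 4.25], [0.08, 2.63], [-2.82, 2.82]. Speed limits (rad/s): [2.79, 2.79, 3.14, 3.14, 3.14, 3.14].

### API

Orientations are given as a 3x3 rotation matrix whose columns are the frame's x, y, z axes.
In Python, from cell import bot, viewer gives the robot as it stands. The module is installed in compiled form; this text tells all that it offers.
- The arm moves only by the tool play_rows, never from a script. Its argument "moves" is a list of rows, each a list of 6 numbers: the shift along the tool's x, y, z in mm, then the turn, a rotation vector about the tool's x, y, z in rad. A call has exactly 5 rows; each row shifts and turns the commanded pose from where the row before left it, along the tool's axes as they then stand; what a row does not reach is not made up. A row lasts 1/12 s, in which the tool goes at most 41.7 mm and 7.16 degrees, less where a joint would pass 70% of its speed; a pose out of reach is approached as far as the arm can. A call with a gripper value outside its range is refused whole. "claw" is the finger opening in mm, from 0 to 94, set as the call begins (left out, the last holds). The fingers move at their own pace and stop on an object; "newtons" is the grip in N (left out, the last holds). Time passes only in rows, so rows that do not move let the fingers close, or fill a call up. It gives the time, the measured TCP pose, the force, the opening and the grip force at its end, in the units of the state.
- bot.get_state(): the state, without advancing time (a new reading comes with each control period).
- viewer.camera(name): name is "scene" or "top" or "wrist"; returns a dict with "frame" (480x640x3 uint8, blue, green, red), "z_map" (480x640 float32, m along the optical axis (not along the pixel's ray), 0 where there is no reading), "fx", "fy", "cx", "cy" (pixels), "position" and "rotation" of the camera in the world. Camera axes: x right, y down, z forward; pixel columns grow to the right and rows downward; lengths in m; the calibration is good to about 2 mm. A picture is of the moment at which its call begins.
- bot.finish_job(): hands the job in; it is judged then, once.
The state is a dict: "time": time; "qpos": joint angles; "joint_velocities": joint speeds; "tau": joint torques, N m; "eef_pos": TCP position; "orientation": TCP orientation; "force": force on the tool from outside, world axes, zero at the start; "wrist_torque": the same for the moment, N m; "width": finger opening in m; "grasp_force": force on a finger pad.
Only numpy, scipy, OpenCV 4.12 (cv2) and the standard library are available. Lean on these libraries where they do the work, as an engineer would, in place of code of your own. Each camera call takes 0.05 s, during which the arm holds its last target. There are 200 camera calls.

### The job

Get the pneumatic test fixture ready and give it its test stroke: slide every blue spacer sleeve lying on the bench down over the upright steel shaft so that they lie flat on one another on the base, then take the red T-key out of its black rest, pass its toggle through the slot of the steel-topped blue lock box until its collar sits on the plate and turn it a quarter turn so that it holds, and let go. Only then press the black spring pedal right down to its stop, hold it there for about two seconds and let it come back up; finally turn the key back, draw it out and stand it in its rest again. Leave everything else on the bench where it is.

Things in the scene. Friction and masses are not known exactly. Their poses are not given: they have to be found in the camera images.
- fixture: fixed aluminium plate 100 x 100 x 15 mm on the bench with an upright steel shaft in its middle: diameter 32 mm, top 107 mm above the bench (92 mm above the plate), the last 12 mm tapering to 18 mm diameter. Origin under the middle of the plate, at bench height; z up along the shaft.
- shaft_top (a point): centre of the shaft's top end, 107 mm above the bench
- sleeve0: loose blue plastic spacer sleeve (thick ring): outer diameter 62 mm, bore 36 mm, 20 mm high, about 90 g, lying flat on the bench at the start; two to four are there in a run. Origin at the centre of its underside, z along the bore. Can be gripped across its outside in any direction. On the shaft the first one's underside is 15 mm above the bench, each further one 20 mm higher.
- sleeve1: loose blue plastic spacer sleeve (thick ring): outer diameter 62 mm, bore 36 mm, 20 mm high, about 90 g, lying flat on the bench at the start; two to four are there in a run. Origin at the centre of its underside, z along the bore. Can be gripped across its outside in any direction. On the shaft the first one's underside is 15 mm above the bench, each further one 20 mm higher.
- sleeve2: loose blue plastic spacer sleeve (thick ring): outer diameter 62 mm, bore 36 mm, 20 mm high, about 90 g, lying flat on the bench at the start; two to four are there in a run. Origin at the centre of its underside, z along the bore. Can be gripped across its outside in any direction. On the shaft the first one's underside is 15 mm above the bench, each further one 20 mm higher.
- sleeve3: loose blue plastic spacer sleeve (thick ring): outer diameter 62 mm, bore 36 mm, 20 mm high, about 90 g, lying flat on the bench at the start; two to four are there in a run. Origin at the centre of its underside, z along the bore. Can be gripped across its outside in any direction. On the shaft the first one's underside is 15 mm above the bench, each further one 20 mm higher.
- lock_box: fixed blue box 90 x 90 mm, 38 mm high, with a 10 mm thick steel top plate; through its middle goes a slot 50 mm long (box x axis) and 14 mm wide (y), with a hollow 78 mm square below. Origin under its middle, at bench height.
- lock_slot (a point): centre of the slot at the plate's upper face, 38 mm above the bench. With the key's collar on the plate, the key's underside is 15 mm above the bench and its toggle is free to turn below the plate, either way, without any stop; locked means handle square across the slot.
- key_rest: fixed black plastic rest, 90 x 50 mm, 30 mm high, with a slot 54 mm long (its x axis) and 18 mm wide in which the key stands at the start, parallel with the slot, underside 7 mm above the bench; the key lifts straight out and goes back the same way. Origin under its middle, at bench height.
- key: loose T-key, about 120 g, 69 mm high, standing upright in its rest. Origin at the centre of its underside, z up, x along toggle and handle, which are parallel. From the bottom: toggle bar 44 (x) x 10 (y) x 10 mm; stem 9 mm diameter to 23 mm; dark collar 26 mm diameter, 23 to 29 mm; neck; red handle plate 60 (x) x 14 (y) mm, 37 to 69 mm above the underside. Half-turn symmetric.
- key_grip (a point): middle of the key's red handle plate, 55 mm above the key's underside; grip it from above across its 14 mm thickness
- pedal_base: fixed grey base of the pedal, 200 (x) x 110 (y) x 12 mm, with 67 mm high cheeks and valve block at its +x end. Origin under its middle, on the bench.
- pedal (a joint): hinged black pedal plate 150 x 80 x 10 mm; its hinge lies along the base's y axis at base x = +70 mm, 50 mm above the bench, and the plate reaches from there towards base -x, sloping up by 0.30 rad when free. 0 = up, 0.30 rad = down at its stop (plate level). A spring brings it back up; at the yellow stripe about 4 N starts it and 12 N holds it at the stop.
- pedal_pad (a point): point to press: middle of the yellow stripe on the upper face of the pedal plate, 110 mm along the plate from the hinge; about 87 mm above the bench when the pedal is up and 55 mm when it is fully down. It moves with the pedal.
- timer: bystander: black timer relay box 50 x 45 x 78 mm with two blue dials; origin under its middle
- valve: bystander: aluminium valve with blue end, 140 x 32 x 35 mm, lying; origin under the aluminium part
- stop_button: bystander: yellow box 70 x 70 x 50 mm with a red mushroom button on top, 76 mm high in all; origin under its middle
- junction: bystander: grey junction box 100 x 80 x 55 mm with a clear lid; origin under its middle
- cylinder: bystander: small lying air cylinder, 150 mm long, with square 36 mm end blocks and a rod; origin under its middle
- screwdriver: bystander: screwdriver lying on the bench

How it is judged:
By the outcome, as a careful person would: the job done as asked, in the order asked, and still so for the second after the job is handed in, with the robot touching nothing.
Of sleeve0, sleeve1, sleeve2, sleeve3 only 2 to 4 are there at a start; the rules pass over those that are not, and their reading is None.
At some moment in a run one of sleeve0, sleeve1, sleeve2, sleeve3 may be knocked a few centimetres aside while the robot is not near it.
It also fails if it takes over 210 s, if anything falls off the work surface, if the arm or the gripper's body presses on something with over 40 N, if the wrist force passes 120 N, or if a joint passes its speed limit or range.

## Working session

There is one attempt and no reset: what is moved stays moved. The work goes in short steps, Python scripts to look and compute and a tool call to move; the robot and the scene stay as the last step left them, time stands still between calls to the robot, and variables do not carry over. Pictures are saved under pics/ and viewed, at most 14 in all, crops included, and the job is handed in when it is done.

Besides the shell and the picture viewer there is one more tool, called after ">>>" by a JSON object that holds its "api" and its "payload", one argument or row to a line. play_rows: Moves the arm, as the interface text tells. Its arguments: {"type":"object","properties":{"moves":{"type":"array"},"claw":{"type":"number"},"newtons":{"type":"number"}},"required":["moves"]}

```bash
mkdir -p pics; cat > h.py <<'E'
import numpy as np, cv2
from cell import bot, viewer
def cam(n):
    c=viewer.camera(n); c['R']=np.array(c['rotation']); c['p']=np.array(c['position']); return c
def ray(c,u,v,z):
    d=c['R']@np.array([(u-c['cx'])/c['fx'],(v-c['cy'])/c['fy'],1.]); return c['p']+d*(z-c['p'][2])/d[2]
def cloud(c):
    z=c['z_map']; v,u=np.mgrid[:480,:640]
    P=np.stack([(u-c['cx'])/c['fx']*z,(v-c['cy'])/c['fy']*z,z],-1)@c['R'].T+c['p']; P[z<=0]=np.nan; return P
def save(c,n): cv2.imwrite(f'pics/{n}.png',c['frame'])
E
python3 - <<'E'
from h import *
for n in ['scene','top']:
    c=cam(n); save(c,n+'0'); print(n,c['p'].round(3),c['R'].round(3).tolist(),c['fx'])
s=bot.get_state(); print(s['time'],s['eef_pos'],np.round(s['orientation'],3).tolist())
E
```

```text
scene [1.497 0.301 0.777] [[-0.324, 0.544, -0.774], [0.946, 0.2, -0.256], [0.016, -0.815, -0.579]] 549.8188769241024
top [ 0.435 -0.022  1.293] [[0.025, -0.995, 0.095], [-0.999, -0.023, 0.031], [-0.029, -0.095, -0.995]] 544.0374912246025
0.1 [0.22028689 0.530362   0.20444144] [[-0.923, 0.384, -0.001], [0.384, 0.923, -0.002], [0.0, -0.002, -1.0]]
```

View pics/top0.png

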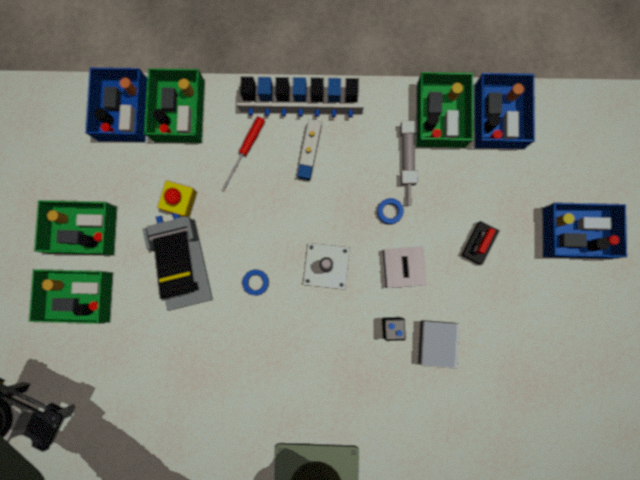

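View pics/scene0.png

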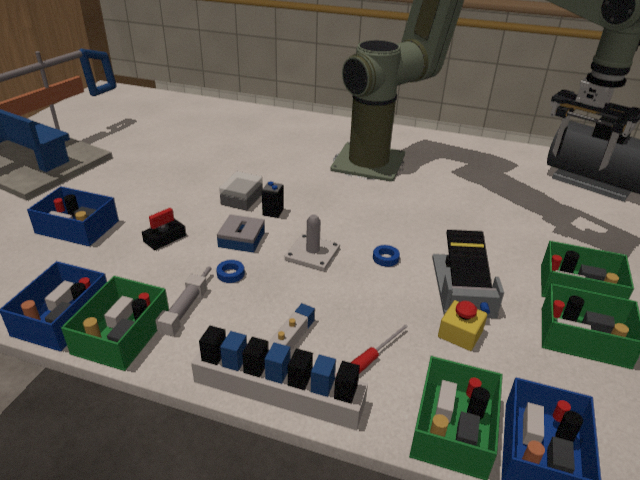

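Top view: the two sleeves are at (390,211) and (256,282), the shaft at (325,265), the lock box at (404,267), the key rest at (480,243) and the pedal stripe at (175,277). The scene view shows the same layout, with the key's red handle at (161,219).

```bash
cat >> h.py <<'E'
def blobs(c,mask,amin=30):
    m=mask.astype(np.uint8)*255
    cs,_=cv2.findContours(m,cv2.RETR_EXTERNAL,cv2.CHAIN_APPROX_NONE)
    return [k for k in cs if cv2.contourArea(k)>amin]
def hsv(c): return cv2.cvtColor(c['frame'],cv2.COLOR_BGR2HSV)
def rect(c,k,z):
    Q=np.array([ray(c,*p[0],z)[:2] for p in k],np.float32)
    (cx,cy),(w,h),a=cv2.minAreaRect(Q)
    if w<h: w,h,a=h,w,a+90
    return round(cx,4),round(cy,4),round(w,4),round(h,4),round(a,1)
E
python3 - <<'E'
from h import *
c=cam('top'); H=hsv(c); P=cloud(c)
def win(m,u0,v0,u1,v1):
    o=np.zeros_like(m); o[v0:v1,u0:u1]=m[v0:v1,u0:u1]; return o
blue=(H[...,0]>95)&(H[...,0]<125)&(H[...,1]>140)&(H[...,2]>60)
for n,w in [('sA',(365,190,410,230)),('sB',(235,262,280,302))]:
    for k in blobs(c,win(blue,*w)): print(n,rect(c,k,.02))
red=((H[...,0]<8)|(H[...,0]>172))&(H[...,1]>150)&(H[...,2]>60)
for k in blobs(c,win(red,455,215,505,270)): print('key',rect(c,k,.076))
yel=(H[...,0]>18)&(H[...,0]<35)&(H[...,1]>150)&(H[...,2]>80)
for k in blobs(c,win(yel,150,260,205,300),10): print('stripe',rect(c,k,.087))
z=P[...,2]
for n,w,lo,hi,zp in [('box',(375,240,432,295),.03,.048,.038),('rest',(455,215,505,270),.02,.04,.03),('plate',(295,235,355,295),.008,.022,.015),('shaft',(295,235,355,295),.09,.12,.107),('restnokey',(455,215,505,270),.06,.085,.076),('pedbase',(130,215,225,315),.006,.018,.012),('pedal',(130,215,225,315),.052,.12,.08)]:
    for k in blobs(c,win((z>lo)&(z<hi),*w),20): print(n,rect(c,k,zp))
dark=win((H[...,2]<70)&(z>0)&True,390,250,420,285)
for k in blobs(c,dark,20): print('slot',rect(c,k,.038))
E
```

```text
sA (0.6398, -0.1568, 0.0572, 0.0549, 136.3)
sB (0.4645, 0.1557, 0.0565, 0.0562, 91.9)
key (0.5682, -0.3666, 0.0617, 0.0167, 153.8)
stripe (0.4708, 0.3282, 0.0698, 0.0097, 104.8)
box (0.5079, -0.1901, 0.0912, 0.0899, 95.7)
rest (0.5687, -0.3654, 0.0911, 0.051, 153.8)
plate (0.5071, -0.009, 0.0997, 0.0996, 85.0)
shaft (0.5065, -0.0094, 0.0284, 0.0284, 1.3)
restnokey (0.5688, -0.3642, 0.0607, 0.0157, 153.8)
pedbase (0.4891, 0.3317, 0.1717, 0.11, 14.3)
pedal (0.5142, 0.3346, 0.1698, 0.1121, 15.4)
```

>>> {"api": "play_rows", "payload": {
  "moves": [
    [-24.6,-16.8,0,0,0,0],
    [-24.6,-16.8,0,0,0,0],
    [-24.6,-16.8,0,0,0,0],
    [-24.6,-16.8,0,0,0,0],
    [-24.6,-16.8,0,0,0,0]
  ],
  "claw": 90
}}

```text
time: 0.57
eef_pos: [0.3022, 0.4049, 0.205]
orientation: [[-0.924, 0.383, -0.0], [0.383, 0.924, -0.001], [0.0, -0.001, -1.0]]
force: [0.1, 0.4, -0.8]
width: 0.0899
grasp_force: 0.0
```

>>> {"api": "play_rows", "payload": {
  "moves": [
    [-24.6,-16.8,0,0,0,0],
    [-24.6,-16.8,0,0,0,0],
    [-24.6,-16.8,0,0,0,0],
    [-24.6,-16.8,0,0,0,0],
    [-24.6,-16.8,0,0,0,0]
  ]
}}

```text
time: 0.98
eef_pos: [0.3836, 0.2801, 0.2052]
orientation: [[-0.924, 0.384, -0.0], [0.384, 0.924, -0.0], [0.0, -0.0, -1.0]]
force: [-0.6, 0.2, -0.4]
width: 0.0901
grasp_force: 0.0
```

>>> {"api": "play_rows", "payload": {
  "moves": [
    [-24.6,-16.8,0,0,0,0],
    [-24.6,-16.8,0,0,0,0],
    [-24.6,-16.8,0,0,0,0],
    [-24.6,-16.8,0,0,0,0],
    [-24.6,-16.8,0,0,0,0]
  ]
}}

```text
time: 1.4
eef_pos: [0.465, 0.1553, 0.2052]
orientation: [[-0.923, 0.384, -0.0], [0.384, 0.923, 0.0], [0.0, -0.0, -1.0]]
force: [0.7, 0.6, 0.3]
width: 0.0902
grasp_force: 0.0
```

```bash
cat >> h.py <<'E'
def go(x,y,z,ang=None,sym=180):
    """totals for: turn about tool z (rad) first, then tool-frame shift (mm). ang: tool y angle deg"""
    s=bot.get_state(); R=np.array(s['orientation']); p=np.array(s['eef_pos'])
    t=0
    if ang is not None:
        a=np.degrees(np.arctan2(R[1,1],R[0,1])); d=(a-ang+sym/2)%sym-sym/2; t=np.radians(d)
        R=R@cv2.Rodrigues(np.array([0,0,t]))[0]
    d=R.T@(np.array([x,y,z])-p)*1000
    print('turn',round(t,3),'shift',d.round(1),'| t',round(s['time'],2),'q6',round(s['qpos'][5],2),'F',np.round(s['force'],1),'w',round(s['width'],4))
E
python3 - <<'E'
from h import *
c=cam('wrist'); save(c,'w1'); print(c['p'],c['R'].round(3).tolist(),c['fx'])
H=hsv(c)
blue=(H[...,0]>95)&(H[...,0]<125)&(H[...,1]>140)&(H[...,2]>60)
for k in blobs(c,blue,300): print(rect(c,k,.02),cv2.boundingRect(k))
s=bot.get_state(); print(s['eef_pos'])
go(.4645,.1557,.003)
E
```

```text
[0.3919355  0.18489301 0.38492915] [[0.383, 0.889, 0.25], [0.924, -0.369, -0.103], [0.0, 0.27, -0.963]] 405.84433152345497
(0.7397, 0.0382, 0.029, 0.0206, 79.2) (298, 465, 29, 15)
(0.4654, 0.1511, 0.0562, 0.0536, 67.5) (280, 185, 62, 58)
[0.46808631 0.15114026 0.20536604]
turn 0 shift [  5.8   3.4 202.3] | t 1.45 q6 -1.03 F [ 2.2 -2.6 -0. ] w 0.0897
```

View pics/w1.png

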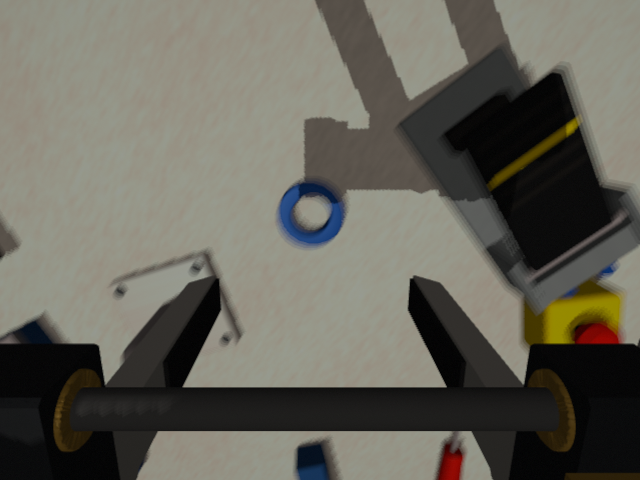

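The wrist picture shows the sleeve at (312,213) between the fingers' lines, blurred because the arm was still settling. I'll go halfway down, let it settle, and look again.

>>> {"api": "play_rows", "payload": {
  "moves": [
    [0,0,25,0,0,0],
    [0,0,25,0,0,0],
    [0,0,25,0,0,0],
    [0,0,0,0,0,0],
    [0,0,0,0,0,0]
  ]
}}

```text
time: 1.87
eef_pos: [0.4631, 0.1565, 0.1291]
orientation: [[-0.923, 0.384, -0.004], [0.384, 0.923, -0.001], [0.004, -0.002, -1.0]]
force: [-0.1, 0.2, 0.1]
width: 0.0901
grasp_force: 0.0
```

```bash
python3 - <<'E'
from h import *
c=cam('wrist')
H=hsv(c)
blue=(H[...,0]>95)&(H[...,0]<125)&(H[...,1]>100)&(H[...,2]>40)
for k in blobs(c,blue,300): print(rect(c,k,.02),cv2.boundingRect(k))
go(.4645,.1557,.003)
E
```

```text
(0.4638, 0.1548, 0.06, 0.0597, 67.5) (273, 196, 82, 79)
turn 0 shift [ -0.3  -1.1 127.8] | t 1.92 q6 -1.03 F [ 0.2 -0.2  0.1] w 0.09
```

>>> {"api": "play_rows", "payload": {
  "moves": [
    [0,-0.5,30,0,0,0],
    [0,0,30,0,0,0],
    [0,0,30,0,0,0],
    [0,0,20,0,0,0],
    [0,0,15,0,0,0]
  ]
}}

```text
time: 2.33
eef_pos: [0.4653, 0.1566, 0.0055]
orientation: [[-0.924, 0.383, 0.001], [0.383, 0.924, 0.0], [-0.001, 0.001, -1.0]]
force: [-0.1, -0.3, 0.4]
width: 0.09
grasp_force: 0.0
```

>>> {"api": "play_rows", "payload": {
  "moves": [
    [0,0,0,0,0,0],
    [0,0,0,0,0,0],
    [0,0,0,0,0,0],
    [0,0,0,0,0,0],
    [0,0,0,0,0,0]
  ],
  "claw": 50,
  "newtons": 20
}}

```text
time: 2.75
eef_pos: [0.4663, 0.1564, 0.0074]
orientation: [[-0.924, 0.383, 0.004], [0.383, 0.924, 0.0], [-0.003, 0.002, -1.0]]
force: [-1.3, -1.0, 4.3]
width: 0.0616
grasp_force: 20.0
```

>>> {"api": "play_rows", "payload": {
  "moves": [
    [0,0,0,0,0,0],
    [0,0,0,0,0,0],
    [0,0,0,0,0,0],
    [0,0,0,0,0,0],
    [0,0,0,0,0,0]
  ]
}}

```text
time: 3.17
eef_pos: [0.4663, 0.1564, 0.0074]
orientation: [[-0.923, 0.384, 0.004], [0.384, 0.923, 0.0], [-0.003, 0.002, -1.0]]
force: [-0.5, 0.0, 7.5]
width: 0.0617
grasp_force: 20.0
```

>>> {"api": "play_rows", "payload": {
  "moves": [
    [0,0,-10,0,0,0],
    [0,0,-30,0,0,0],
    [0,0,-35,0,0,0],
    [0,0,-35,0,0,0],
    [0,0,-30,0,0,0]
  ]
}}

```text
time: 3.58
eef_pos: [0.4645, 0.1564, 0.1481]
orientation: [[-0.923, 0.384, 0.001], [0.384, 0.923, 0.0], [-0.001, 0.001, -1.0]]
force: [1.3, -0.1, -0.9]
width: 0.0616
grasp_force: 20.0
```

```bash
python3 - <<'E'
from h import *
go(.5068,-.0092,.13)
E
```

```text
turn 0 shift [-102.6 -136.7   18.1] | t 3.58 q6 -1.03 F [ 1.3 -0.1 -0.9] w 0.0616
```

>>> {"api": "play_rows", "payload": {
  "moves": [
    [-21,-28,0,0,0,0],
    [-21,-28,0,0,0,0],
    [-21,-28,0,0,0,0],
    [-21,-28,0,0,0,0],
    [-18.6,-24.7,0,0,0,0]
  ]
}}

```text
time: 4.0
eef_pos: [0.5069, -0.0111, 0.1462]
orientation: [[-0.923, 0.384, 0.001], [0.384, 0.923, -0.0], [-0.001, 0.0, -1.0]]
force: [1.3, 0.0, -0.6]
width: 0.0613
grasp_force: 20.0
```

>>> {"api": "play_rows", "payload": {
  "moves": [
    [0,0,0,0,0,0],
    [0,0,0,0,0,0],
    [0,0,0,0,0,0],
    [0,0,0,0,0,0],
    [0,0,0,0,0,0]
  ]
}}

```text
time: 4.42
eef_pos: [0.5063, -0.0081, 0.1454]
orientation: [[-0.924, 0.382, -0.0], [0.382, 0.924, 0.0], [0.001, 0.0, -1.0]]
force: [0.4, -0.2, -0.6]
width: 0.0618
grasp_force: 20.0
```

```bash
python3 - <<'E'
from h import *
c=cam('wrist'); save(c,'w2')
H=hsv(c)
s=bot.get_state(); zt=s['eef_pos'][2]
blue=(H[...,0]>95)&(H[...,0]<125)&(H[...,1]>100)&(H[...,2]>40)
for k in blobs(c,blue,300): print(rect(c,k,zt+.013),cv2.boundingRect(k))
P=cloud(c); m=(P[...,2]>.09)&(P[...,2]<.112); Q=P[m]; print(len(Q), Q.mean(0) if len(Q) else '')
go(.5068,-.0092,.0225)
print(s['eef_pos'])
E
```

```text
(0.557, -0.0784, 0.0249, 0.0126, 67.5) (199, 431, 50, 22)
(0.5022, -0.0065, 0.0642, 0.0601, 138.0) (246, 225, 137, 136)
848 [ 0.5102389  -0.01196608  0.10533131]
turn 0 shift [ -0.8  -0.8 122.9] | t 4.47 q6 -1.37 F [-0.4  0.4 -0.7] w 0.0613
[ 0.5064141  -0.00815221  0.14541551]
```

View pics/w2.png

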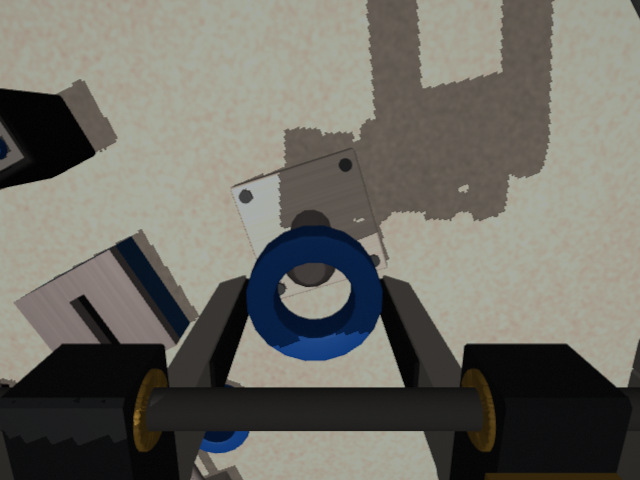

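The sleeve is held level at (315,292), and the shaft shows behind and below it at (312,250).

```bash
python3 - <<'E'
from h import *
c=cam('wrist'); H=hsv(c); s=bot.get_state(); p=np.array(s['eef_pos']); R=np.array(s['orientation'])
P=cloud(c)
blue=(H[...,0]>95)&(H[...,0]<125)&(H[...,1]>100)&(H[...,2]>40); blue[:200]=0; blue[370:]=0
z=P[...,2]; m=blue&(z>.12); zz=z[m]; print('z pct',np.percentile(zz,[5,50,95]).round(4)); zt=np.percentile(zz,60)
Q=P[blue&(abs(z-zt)<.003)][:,:2].astype(np.float32)
(ct,r)=cv2.minEnclosingCircle(Q); print('sleeve top circle',ct,r,'tcp',p.round(4), 'in tool',(R.T@np.array([ct[0]-p[0],ct[1]-p[1],0])*1000).round(1))
S=P[(z>.06)&(z<.094)&(P[...,0]<.56)&(abs(P[...,1])<.05)]; 
# shaft wall 32 mm: circle through points
A=np.c_[2*S[:,:2],np.ones(len(S))]; x=np.linalg.lstsq(A,(S[:,:2]**2).sum(1),rcond=None)[0]; print('shaft',x[:2],np.sqrt(x[2]+x[0]**2+x[1]**2),len(S))
E
```

```text
z pct [0.1464 0.1582 0.1594]
sleeve top circle (0.5038110017776489, -0.008014329709112644) 0.031203335151076317 tcp [ 0.5065 -0.0083  0.1454] in tool [ 2.6 -0.8  0. ]
shaft [ 0.50445133 -0.01083796] 0.01375568753895044 35
```

>>> {"api": "play_rows", "payload": {
  "moves": [
    [-2.6,-0.2,0,0,0,0],
    [0,0,12,0,0,0],
    [0,0,12,0,0,0],
    [0,0,12,0,0,0],
    [0,0,14,0,0,0]
  ]
}}

```text
time: 4.93
eef_pos: [0.5097, -0.0104, 0.0954]
orientation: [[-0.924, 0.383, 0.001], [0.383, 0.924, -0.0], [-0.001, 0.0, -1.0]]
force: [-0.3, -0.5, -1.3]
width: 0.0615
grasp_force: 20.0
```

>>> {"api": "play_rows", "payload": {
  "moves": [
    [0,0,0,0,0,0],
    [0,0,0,0,0,0],
    [0,0,0,0,0,0],
    [0,0,5,0,0,0],
    [0,0,5,0,0,0]
  ]
}}

```text
time: 5.35
eef_pos: [0.51, -0.0107, 0.0863]
orientation: [[-0.924, 0.384, 0.002], [0.384, 0.924, -0.0], [-0.002, 0.0, -1.0]]
force: [0.2, 0.2, -1.3]
width: 0.0613
grasp_force: 20.0
```

>>> {"api": "play_rows", "payload": {
  "moves": [
    [0,0,15,0,0,0],
    [0,0,15,0,0,0],
    [0,0,15,0,0,0],
    [0,0,10,0,0,0],
    [0,0,6,0,0,0]
  ]
}}

```text
time: 5.77
eef_pos: [0.5083, -0.0103, 0.0231]
orientation: [[-0.923, 0.384, -0.002], [0.384, 0.923, 0.0], [0.002, -0.0, -1.0]]
force: [0.0, 0.6, -1.2]
width: 0.0614
grasp_force: 20.0
```

>>> {"api": "play_rows", "payload": {
  "moves": [
    [0,0,0,0,0,0],
    [0,0,0,0,0,0],
    [0,0,0,0,0,0],
    [0,0,0,0,0,0],
    [0,0,0,0,0,0]
  ],
  "claw": 80
}}

```text
time: 6.18
eef_pos: [0.51, -0.0107, 0.0254]
orientation: [[-0.923, 0.384, 0.002], [0.384, 0.923, -0.0], [-0.002, 0.0, -1.0]]
force: [0.0, 0.3, -0.2]
width: 0.0802
grasp_force: 0.0
```

>>> {"api": "play_rows", "payload": {
  "moves": [
    [0,0,-20,0,0,0],
    [0,0,-35,0,0,0],
    [0,0,-40,0,0,0],
    [0,0,-40,0,0,0],
    [0,0,-40,0,0,0]
  ]
}}

```text
time: 6.6
eef_pos: [0.5088, -0.0105, 0.2017]
orientation: [[-0.923, 0.384, 0.001], [0.384, 0.923, -0.0], [-0.001, 0.0, -1.0]]
force: [0.9, 0.3, 0.2]
width: 0.08
grasp_force: 0.0
```

```bash
python3 - <<'E'
from h import *
c=cam('top'); H=hsv(c); save(c,'t2')
blue=(H[...,0]>95)&(H[...,0]<125)&(H[...,1]>140)&(H[...,2]>60); blue[:,:230]=0;blue[:,450:]=0;blue[:190]=0
for k in blobs(c,blue,60): print(rect(c,k,.02),cv2.boundingRect(k))
go(.6398,-.1568,.13)
E
```

```text
(0.6398, -0.1568, 0.0571, 0.055, 135.7) (378, 199, 25, 25)
turn 0 shift [-169.8  -86.6   83.9] | t 6.65 q6 -1.37 F [3.2 0.4 4.5] w 0.0797
```

>>> {"api": "play_rows", "payload": {
  "moves": [
    [-17,-8.7,0,0,0,0],
    [-17,-8.7,0,0,0,0],
    [-17,-8.7,0,0,0,0],
    [-17,-8.7,0,0,0,0],
    [-17,-8.7,0,0,0,0]
  ],
  "claw": 84
}}

```text
time: 7.07
eef_pos: [0.5716, -0.0841, 0.1999]
orientation: [[-0.924, 0.384, 0.001], [0.384, 0.924, -0.0], [-0.001, 0.0, -1.0]]
force: [0.2, 0.5, 0.1]
width: 0.0841
grasp_force: 0.0
```

>>> {"api": "play_rows", "payload": {
  "moves": [
    [-17,-8.7,14,0,0,0],
    [-17,-8.7,14,0,0,0],
    [-17,-8.7,14,0,0,0],
    [-17,-8.7,14,0,0,0],
    [-17,-8.7,14,0,0,0]
  ]
}}

```text
time: 7.48
eef_pos: [0.6334, -0.1569, 0.129]
orientation: [[-0.923, 0.384, 0.001], [0.384, 0.923, -0.0], [-0.001, 0.0, -1.0]]
force: [-1.1, 0.2, -0.8]
width: 0.0838
grasp_force: 0.0
```

>>> {"api": "play_rows", "payload": {
  "moves": [
    [0,0,0,0,0,0],
    [0,0,0,0,0,0],
    [0,0,0,0,0,0],
    [0,0,0,0,0,0],
    [0,0,0,0,0,0]
  ]
}}

```text
time: 7.9
eef_pos: [0.633, -0.1555, 0.1309]
orientation: [[-0.924, 0.383, 0.002], [0.383, 0.924, -0.001], [-0.002, 0.0, -1.0]]
force: [0.1, -0.1, 0.7]
width: 0.0841
grasp_force: 0.0
```

```bash
python3 - <<'E'
from h import *
c=cam('wrist'); H=hsv(c); save(c,'w3')
blue=(H[...,0]>95)&(H[...,0]<125)&(H[...,1]>100)&(H[...,2]>40)
for k in blobs(c,blue,300): print(rect(c,k,.02),cv2.boundingRect(k))
go(.6398,-.1568,.006)
E
```

```text
(0.736, 0.0507, 0.0311, 0.0279, 169.8) (601, 231, 39, 45)
(0.6402, -0.1599, 0.0601, 0.06, 157.5) (273, 204, 81, 78)
(0.5292, -0.0147, 0.0415, 0.0086, 67.5) (424, 0, 66, 16)
turn 0 shift [ -6.5   1.4 124.9] | t 7.95 q6 -1.55 F [-0.1  1.  -0. ] w 0.0837
```

View pics/w3.png

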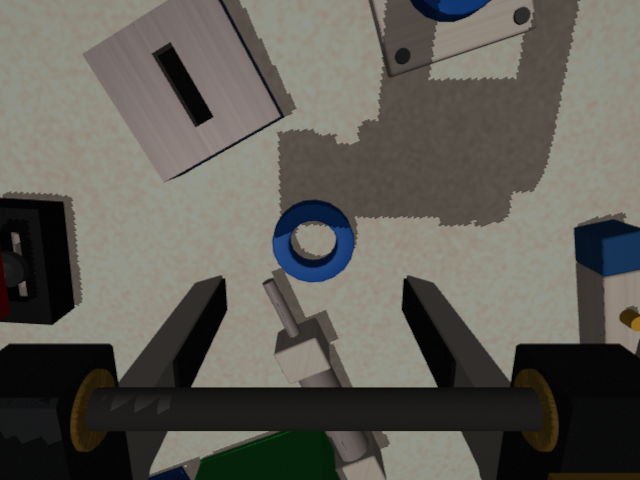

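The sleeve is at (313,241). The rod tip at (268,283) stays clear of the left finger's landing spot near (255,240).

>>> {"api": "play_rows", "payload": {
  "moves": [
    [-7.6,0,10,0,0,0],
    [0,0,35,0,0,0],
    [0,0,35,0,0,0],
    [0,0,30,0,0,0],
    [0,0,14,0,0,0]
  ]
}}

```text
time: 8.37
eef_pos: [0.6365, -0.1576, 0.0002]
orientation: [[-0.924, 0.384, -0.007], [0.384, 0.924, 0.003], [0.008, -0.0, -1.0]]
force: [-1.0, 0.1, 11.6]
width: 0.0837
grasp_force: 7.6
```

>>> {"api": "play_rows", "payload": {
  "moves": [
    [0,0,0,0,0,0],
    [0,0,0,0,0,0],
    [0,0,0,0,0,0],
    [0,0,0,0,0,0],
    [0,0,0,0,0,0]
  ],
  "claw": 50,
  "newtons": 20
}}

```text
time: 8.78
eef_pos: [0.6409, -0.1594, 0.0068]
orientation: [[-0.923, 0.384, 0.002], [0.384, 0.923, -0.001], [-0.003, 0.0, -1.0]]
force: [0.1, -0.4, 0.4]
width: 0.0622
grasp_force: 20.0
```

>>> {"api": "play_rows", "payload": {
  "moves": [
    [0,0,-10,0,0,0],
    [0,0,-30,0,0,0],
    [0,0,-35,0,0,0],
    [0,0,-35,0,0,0],
    [0,0,-35,0,0,0]
  ]
}}

```text
time: 9.2
eef_pos: [0.6394, -0.1589, 0.1528]
orientation: [[-0.923, 0.384, 0.0], [0.384, 0.923, -0.0], [-0.0, -0.0, -1.0]]
force: [0.1, 0.1, -0.5]
width: 0.0623
grasp_force: 20.0
```

>>> {"api": "play_rows", "payload": {
  "moves": [
    [0,0,0,0,0,0],
    [0,0,0,0,0,0],
    [0,0,0,0,0,0],
    [0,0,0,0,0,0],
    [0,0,0,0,0,0]
  ]
}}

```text
time: 9.62
eef_pos: [0.6381, -0.1584, 0.148]
orientation: [[-0.923, 0.384, -0.004], [0.384, 0.923, 0.002], [0.005, -0.0, -1.0]]
force: [-1.2, -0.5, -0.2]
width: 0.0623
grasp_force: 20.0
```

```bash
cat >>h.py <<'E'
def held():
    c=cam('wrist'); H=hsv(c); s=bot.get_state(); p=np.array(s['eef_pos']); R=np.array(s['orientation']); P=cloud(c)
    blue=(H[...,0]>95)&(H[...,0]<125)&(H[...,1]>100)&(H[...,2]>40); blue[:200]=0; blue[370:]=0
    z=P[...,2]; m=blue&(z>p[2]-.02); zt=np.percentile(z[m],60)
    ct,r=cv2.minEnclosingCircle(P[blue&(abs(z-zt)<.003)][:,:2].astype(np.float32))
    print('held',ct,r,'ztop',zt,'tcp',p.round(4)); return np.array(ct)-p[:2],zt-p[2]
E
python3 - <<'E'
from h import *
d,h=held(); go(.5066-d[0],-.0094-d[1],.15)
E
```

```text
held (0.6374805569648743, -0.1587451547384262) 0.031142810359597206 ztop 0.16166841208099056 tcp [ 0.6383 -0.1585  0.1481]
turn 0 shift [178.2  87.7  -1.1] | t 9.67 q6 -1.55 F [ 0.6  0.3 -1. ] w 0.0624
```

>>> {"api": "play_rows", "payload": {
  "moves": [
    [20,10,-2,0,0,0],
    [20,10,-1,0,0,0],
    [20,10,0,0,0,0],
    [20,10,0,0,0,0],
    [20,10,0,0,0,0]
  ]
}}

```text
time: 10.08
eef_pos: [0.565, -0.0736, 0.152]
orientation: [[-0.923, 0.384, -0.003], [0.384, 0.923, 0.001], [0.003, -0.0, -1.0]]
force: [-0.7, -0.5, -0.3]
width: 0.0622
grasp_force: 20.0
```

>>> {"api": "play_rows", "payload": {
  "moves": [
    [20,10,0,0,0,0],
    [20,10,0,0,0,0],
    [20,10,0,0,0,0],
    [12,5,0,0,0,0],
    [6,2.7,0,0,0,0]
  ]
}}

```text
time: 10.5
eef_pos: [0.5072, -0.0085, 0.1525]
orientation: [[-0.924, 0.383, -0.002], [0.383, 0.924, 0.0], [0.002, -0.0, -1.0]]
force: [0.1, -0.6, -0.7]
width: 0.062
grasp_force: 20.0
```

>>> {"api": "play_rows", "payload": {
  "moves": [
    [0,0,0,0,0,0],
    [0,0,0,0,0,0],
    [0,0,0,0,0,0],
    [0,0,0,0,0,0],
    [0,0,0,0,0,0]
  ]
}}

```text
time: 10.92
eef_pos: [0.5096, -0.0105, 0.1534]
orientation: [[-0.923, 0.385, 0.0], [0.385, 0.923, -0.0], [-0.0, -0.0, -1.0]]
force: [0.1, -0.1, -1.7]
width: 0.0623
grasp_force: 20.0
```

```bash
python3 - <<'E'
from h import *
d,h=held(); go(.5066-d[0],-.0094-d[1],.1)
E
```

```text
held (0.5090486407279968, -0.01061855349689722) 0.03115198016166687 ztop 0.16717662920020607 tcp [ 0.5095 -0.0104  0.1534]
turn 0 shift [ 2.7  0.2 53.4] | t 10.97 q6 -1.37 F [ 0.1  0.  -0.4] w 0.0622
```

>>> {"api": "play_rows", "payload": {
  "moves": [
    [2.2,0,0,0,0,0],
    [0,0,14,0,0,0],
    [0,0,14,0,0,0],
    [0,0,14,0,0,0],
    [0,0,10,0,0,0]
  ]
}}

```text
time: 11.38
eef_pos: [0.5063, -0.0089, 0.1002]
orientation: [[-0.923, 0.384, -0.001], [0.384, 0.923, 0.0], [0.001, -0.0, -1.0]]
force: [0.5, -0.7, 0.0]
width: 0.0621
grasp_force: 20.0
```

>>> {"api": "play_rows", "payload": {
  "moves": [
    [0,0,0,0,0,0],
    [0,0,0,0,0,0],
    [0,0,5,0,0,0],
    [0,0,5,0,0,0],
    [0,0,5,0,0,0]
  ]
}}

```text
time: 11.8
eef_pos: [0.5076, -0.0093, 0.0868]
orientation: [[-0.923, 0.384, 0.001], [0.384, 0.923, -0.001], [-0.002, -0.0, -1.0]]
force: [0.4, -0.8, 0.9]
width: 0.062
grasp_force: 20.0
```

>>> {"api": "play_rows", "payload": {
  "moves": [
    [0,0,14,0,0,0],
    [0,0,14,0,0,0],
    [0,0,9,0,0,0],
    [0,0,5,0,0,0],
    [0,0,2,0,0,0]
  ]
}}

```text
time: 12.22
eef_pos: [0.5066, -0.0091, 0.0417]
orientation: [[-0.923, 0.384, -0.001], [0.384, 0.923, -0.0], [0.001, -0.001, -1.0]]
force: [-2.8, -1.6, 8.6]
width: 0.0619
grasp_force: 20.0
```

>>> {"api": "play_rows", "payload": {
  "moves": [
    [0,0,0,0,0,0],
    [0,0,0,0,0,0],
    [0,0,0,0,0,0],
    [0,0,0,0,0,0],
    [0,0,0,0,0,0]
  ],
  "claw": 80
}}

```text
time: 12.63
eef_pos: [0.5074, -0.0088, 0.0429]
orientation: [[-0.923, 0.384, 0.001], [0.384, 0.923, 0.0], [-0.001, 0.001, -1.0]]
force: [0.0, 0.9, -0.5]
width: 0.0803
grasp_force: 0.0
```

>>> {"api": "play_rows", "payload": {
  "moves": [
    [0,0,-20,0,0,0],
    [0,0,-30,0,0,0],
    [0,0,-40,0,0,0],
    [0,0,-40,0,0,0],
    [0,0,-40,0,0,0]
  ]
}}

```text
time: 13.05
eef_pos: [0.5065, -0.0087, 0.2142]
orientation: [[-0.923, 0.384, -0.0], [0.384, 0.923, 0.0], [0.0, 0.0, -1.0]]
force: [0.5, 0.1, -0.1]
width: 0.0798
grasp_force: 0.0
```

```bash
python3 - <<'E'
from h import *
c=cam('scene'); cv2.imwrite('pics/s2.png',cv2.resize(c['frame'][180:300,230:430],None,fx=3,fy=3))
H=hsv(c);P=cloud(c)
blue=(H[...,0]>95)&(H[...,0]<125)&(H[...,1]>100)&(H[...,2]>40)
m=blue&(np.hypot(P[...,0]-.507,P[...,1]+.009)<.04); print('stack z',np.nanmin(P[m][:,2]),np.nanmax(P[m][:,2]))
# key rest axis 153.8deg -> handle along 153.8, tool y across = 63.8
go(.5685,-.3655,.17,63.8)
E
```

```text
stack z 0.014969542484621567 0.05900316915603632
turn 0.064 shift [-206.7 -294.8   55.9] | t 13.1 q6 -1.37 F [ 2.  -0.7  4. ] w 0.08
```

View pics/s2.png

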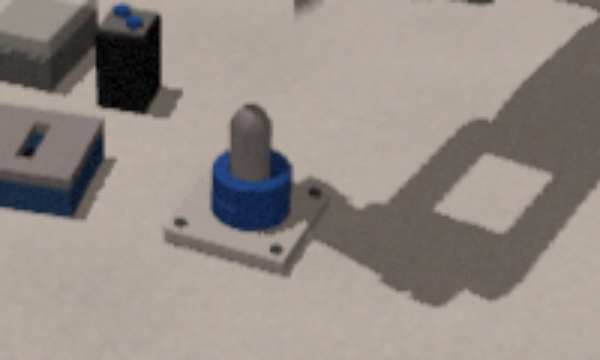

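Both sleeves are stacked flat on the plate, at (250,190) in the crop, with the shaft sticking out above them. Next is the key.

>>> {"api": "play_rows", "payload": {
  "moves": [
    [0,0,0,0,0,0.064],
    [-17,-24,0,0,0,0],
    [-17,-24,0,0,0,0],
    [-17,-24,0,0,0,0],
    [-17,-24,0,0,0,0]
  ],
  "claw": 50
}}

```text
time: 13.52
eef_pos: [0.5258, -0.126, 0.2126]
orientation: [[-0.897, 0.441, 0.001], [0.441, 0.897, -0.0], [-0.001, 0.0, -1.0]]
force: [0.2, 0.6, 0.6]
width: 0.0516
grasp_force: 0.0
```

>>> {"api": "play_rows", "payload": {
  "moves": [
    [-17,-24,0,0,0,0],
    [-17,-24,0,0,0,0],
    [-17,-24,0,0,0,0],
    [-17,-24,4,0,0,0],
    [-17,-24,8,0,0,0]
  ]
}}

```text
time: 13.93
eef_pos: [0.5497, -0.2722, 0.2015]
orientation: [[-0.897, 0.442, 0.003], [0.442, 0.897, -0.001], [-0.003, -0.0, -1.0]]
force: [1.0, -0.9, 1.1]
width: 0.0499
grasp_force: 0.0
```

>>> {"api": "play_rows", "payload": {
  "moves": [
    [-17,-24,8,0,0,0],
    [-17,-24,8,0,0,0],
    [-12.7,-19,8,0,0,0],
    [-7,-11.8,8,0,0,0],
    [0,0,0,0,0,0]
  ]
}}

```text
time: 14.35
eef_pos: [0.5608, -0.3665, 0.1657]
orientation: [[-0.896, 0.445, -0.003], [0.445, 0.896, 0.002], [0.003, 0.0, -1.0]]
force: [-0.1, 0.7, 0.0]
width: 0.0501
grasp_force: 0.0
```

>>> {"api": "play_rows", "payload": {
  "moves": [
    [0,0,0,0,0,0],
    [0,0,0,0,0,0],
    [0,0,0,0,0,0],
    [0,0,0,0,0,0],
    [0,0,0,0,0,0]
  ]
}}

```text
time: 14.77
eef_pos: [0.5626, -0.3638, 0.1694]
orientation: [[-0.898, 0.441, 0.001], [0.441, 0.898, -0.001], [-0.001, -0.0, -1.0]]
force: [-0.5, -0.7, 0.4]
width: 0.0502
grasp_force: 0.0
```

```bash
python3 - <<'E'
from h import *
c=cam('wrist'); H=hsv(c); save(c,'w4'); P=cloud(c)
red=((H[...,0]<8)|(H[...,0]>172))&(H[...,1]>120)&(H[...,2]>40)
red&=np.hypot(P[...,0]-.5685,P[...,1]+.3655)<.06
for k in blobs(c,red&(P[...,2]>.072),100): print(rect(c,k,.076))
Q=P[red]; print(np.percentile(Q[:,2],[5,50,95]))
go(.5685,-.3655,.05,63.8)
print(bot.get_state()['eef_pos'])
E
```

```text
(0.5683, -0.3691, 0.0599, 0.0136, 153.4)
[0.05415075 0.07610058 0.07736618]
turn 0.001 shift [ -5.9   1.2 119.2] | t 14.82 q6 -1.82 F [0.6 0.6 0.2] w 0.0498
[ 0.56253522 -0.36392571  0.16921908]
```

View pics/w4.png

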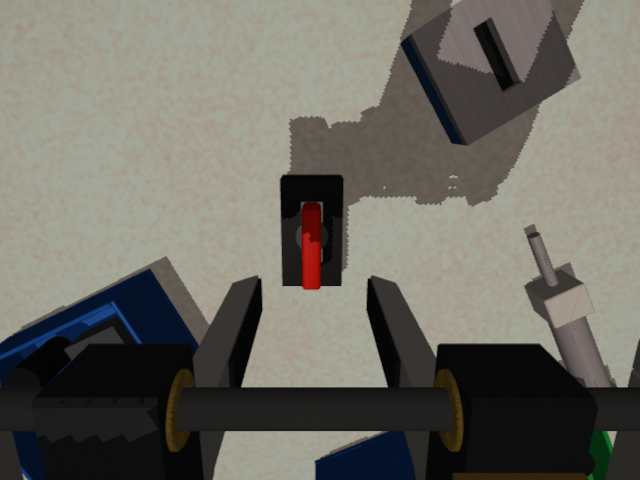

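The key's handle runs from (312,205) to (312,288) in its rest, lined up between the fingers.

>>> {"api": "play_rows", "payload": {
  "moves": [
    [-6.5,-0.4,20,0,0,0],
    [0,0,35,0,0,0],
    [0,0,35,0,0,0],
    [0,0,22,0,0,0],
    [0,0,10,0,0,0]
  ]
}}

```text
time: 15.23
eef_pos: [0.5653, -0.3654, 0.0419]
orientation: [[-0.897, 0.442, -0.006], [0.442, 0.897, 0.005], [0.007, 0.002, -1.0]]
force: [-0.8, 1.0, -0.7]
width: 0.0496
grasp_force: 0.0
```

>>> {"api": "play_rows", "payload": {
  "moves": [
    [0,0,0,0,0,0],
    [0,0,0,0,0,0],
    [0,0,0,0,0,0],
    [0,0,0,0,0,0],
    [0,0,0,0,0,0]
  ]
}}

```text
time: 15.65
eef_pos: [0.5691, -0.369, 0.0489]
orientation: [[-0.897, 0.442, 0.003], [0.442, 0.897, -0.003], [-0.004, -0.001, -1.0]]
force: [0.1, -0.4, -0.7]
width: 0.0502
grasp_force: 0.0
```

>>> {"api": "play_rows", "payload": {
  "moves": [
    [0,0,0,0,0,0],
    [0,0,0,0,0,0],
    [0,0,0,0,0,0],
    [0,0,0,0,0,0],
    [0,0,0,0,0,0]
  ],
  "claw": 5,
  "newtons": 35
}}

```text
time: 16.07
eef_pos: [0.5677, -0.3679, 0.0464]
orientation: [[-0.897, 0.442, -0.0], [0.442, 0.897, 0.0], [0.0, 0.0, -1.0]]
force: [0.5, -0.4, -0.8]
width: 0.02
grasp_force: 0.0
```

>>> {"api": "play_rows", "payload": {
  "moves": [
    [0,0,0,0,0,0],
    [0,0,0,0,0,0],
    [0,0,0,0,0,0],
    [0,0,0,0,0,0],
    [0,0,0,0,0,0]
  ]
}}

```text
time: 16.48
eef_pos: [0.5677, -0.368, 0.0464]
orientation: [[-0.897, 0.442, -0.0], [0.442, 0.897, 0.0], [0.0, -0.0, -1.0]]
force: [-0.3, 0.1, 0.2]
width: 0.0139
grasp_force: 35.0
```

>>> {"api": "play_rows", "payload": {
  "moves": [
    [0,0,-8,0,0,0],
    [0,0,-16,0,0,0],
    [0,0,-22,0,0,0],
    [0,0,-24,0,0,0],
    [0,0,-20,0,0,0]
  ]
}}

```text
time: 16.9
eef_pos: [0.5679, -0.3679, 0.1381]
orientation: [[-0.897, 0.442, 0.0], [0.442, 0.897, -0.0], [-0.0, 0.0, -1.0]]
force: [0.4, -0.2, -1.7]
width: 0.0139
grasp_force: 35.0
```

```bash
python3 - <<'E'
from h import *
c=cam('top'); P=cloud(c); H=hsv(c); z=P[...,2]
# slot: dark pixels inside the plate top, wide view
g=cv2.cvtColor(c['frame'],cv2.COLOR_BGR2GRAY)
print(g[245:290,404].tolist())
dark=np.zeros(g.shape,bool); dark[248:286,390:420]=g[248:286,390:420]<90
for k in blobs(c,dark,20): print('slot',rect(c,k,.038),cv2.boundingRect(k))
go(.5079,-.1901,.13,95.7)
E
```

```text
[109, 110, 98, 83, 81, 83, 83, 90, 103, 134, 141, 102, 49, 12, 15, 10, 22, 8, 14, 22, 19, 24, 25, 24, 36, 36, 40, 45, 52, 58, 60, 73, 112, 164, 178, 183, 181, 183, 181, 179, 175, 173, 186, 192, 185]
slot (0.5186, -0.1902, 0.0666, 0.0649, 90.7) (390, 248, 30, 29)
turn -0.557 shift [ 44.4 185.2  12.1] | t 16.95 q6 -1.82 F [ 1.1 -1.   1.8] w 0.0137
```

>>> {"api": "play_rows", "payload": {
  "moves": [
    [0,0,0,0,0,-0.1114],
    [0,0,0,0,0,-0.1114],
    [0,0,0,0,0,-0.1114],
    [0,0,0,0,0,-0.1114],
    [0,0,0,0,0,-0.1114]
  ]
}}

```text
time: 17.37
eef_pos: [0.5674, -0.3675, 0.1357]
orientation: [[-0.995, -0.105, -0.001], [-0.105, 0.995, 0.001], [0.001, 0.001, -1.0]]
force: [-0.0, 0.7, -1.1]
width: 0.0138
grasp_force: 35.0
```

>>> {"api": "play_rows", "payload": {
  "moves": [
    [5,20,0,0,0,0],
    [5,20,0,0,0,0],
    [5,20,0,0,0,0],
    [5,20,0,0,0,0],
    [5,20,0,0,0,0]
  ]
}}

```text
time: 17.78
eef_pos: [0.5322, -0.2697, 0.1357]
orientation: [[-0.995, -0.099, -0.001], [-0.099, 0.995, 0.001], [0.001, 0.001, -1.0]]
force: [-0.1, 0.4, -1.4]
width: 0.0139
grasp_force: 35.0
```

>>> {"api": "play_rows", "payload": {
  "moves": [
    [5,20,0,0,0,0],
    [5,20,0,0,0,0],
    [5,20,0,0,0,0],
    [3,15,0,0,0,0],
    [1.5,10,0,0,0,0]
  ]
}}

```text
time: 18.2
eef_pos: [0.5043, -0.1865, 0.136]
orientation: [[-0.995, -0.1, -0.001], [-0.1, 0.995, 0.001], [0.001, 0.001, -1.0]]
force: [0.6, -0.5, -1.8]
width: 0.0139
grasp_force: 35.0
```

>>> {"api": "play_rows", "payload": {
  "moves": [
    [0,0,0,0,0,0],
    [0,0,0,0,0,0],
    [0,0,0,0,0,0],
    [0,0,0,0,0,0],
    [0,0,0,0,0,0]
  ]
}}

```text
time: 18.62
eef_pos: [0.5055, -0.1892, 0.1365]
orientation: [[-0.995, -0.098, 0.0], [-0.098, 0.995, -0.0], [-0.0, -0.0, -1.0]]
force: [-0.5, 0.4, -1.4]
width: 0.0135
grasp_force: 35.0
```

```bash
python3 - <<'E'
from h import *
c=cam('wrist'); save(c,'w5'); P=cloud(c); H=hsv(c); z=P[...,2]
c2=cam('top'); save(c2,'t5'); g=cv2.cvtColor(c2['frame'],cv2.COLOR_BGR2GRAY)
red=((H[...,0]<8)|(H[...,0]>172))&(H[...,1]>120)&(H[...,2]>40)
zz=np.nanmax(P[red&(np.hypot(P[...,0]-.5079,P[...,1]+.19)<.06)][:,2]); print(zz)
for k in blobs(c,red&(z>zz-.006),100): print('key',rect(c,k,zz-.001))
for k in blobs(c,(z>.03)&(z<.046)&(np.hypot(P[...,0]-.5079,P[...,1]+.19)<.075),100): print('box',rect(c,k,.038))
go(.5079,-.1901,.13,95.7); print(bot.get_state()['eef_pos'])
E
```

```text
0.24797840359471007
box (0.507, -0.1933, 0.0904, 0.0902, 5.7)
turn -0.001 shift [-2.5 -1.4  6.4] | t 18.72 q6 -2.19 F [-0.2 -0.2 -1.3] w 0.0138
[ 0.50530171 -0.18891306  0.13637742]
```

View pics/w5.png

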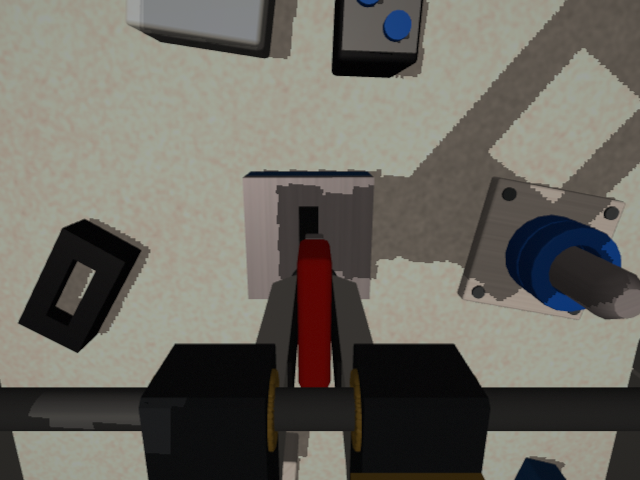

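The toggle is over the slot: the slot's far end is at (309,207) and the handle starts at (315,240). I'll compare the slot and key lines numerically.

```bash
python3 - <<'E'
from h import *
c=cam('wrist'); P=cloud(c); H=hsv(c); z=P[...,2]; s=bot.get_state(); p=np.array(s['eef_pos']); R=np.array(s['orientation'])
T=(P-p)@R*1000
red=((H[...,0]<8)|(H[...,0]>172))&(H[...,1]>120)&(H[...,2]>40)
m=red&(z>.155)&(z<.175); print('key top z',np.median(z[m])); Q=T[m&(abs(z-np.median(z[m]))<.002)]
print('key tool x range',np.percentile(Q[:,0],[1,99]),'y',np.percentile(Q[:,1],[1,99]))
g=cv2.cvtColor(c['frame'],cv2.COLOR_BGR2GRAY)
for v in (212,220,226):
    r=g[v,285:335].astype(int); d=np.where(r<45)[0]+285; a=ray(c,d.min(),v,.038);b=ray(c,d.max()+1,v,.038); print(v,d.min(),d.max(),((R.T@((a+b)/2-p))*1000).round(1)[:2],np.linalg.norm(a-b))
col=g[180:240,309]; e=np.where(col<45)[0].min()+180; print('slot far end',e,((R.T@(ray(c,309,e,.038)-p))*1000).round(1))
# box in tool coords
k=[k for k in blobs(c,(z>.03)&(z<.046)&(np.hypot(P[...,0]-.5079,P[...,1]+.19)<.075),100)][0]
print('box',((R.T@(np.array([*rect(c,k,.038)[:2],.038])-p))*1000).round(1))
E
```

```text
key top z 0.16634850485385372
key tool x range [-28.64743288  27.58805775] y [-6.88252955  5.9916364 ]
212 298 317 [18.9 -4.8] 0.013995100342585302
220 298 317 [13.2 -4.8] 0.01407175633798158
226 298 317 [ 8.8 -4.8] 0.014129801689426793
slot far end 206 [23.2 -4.1 98.4]
box [-1.1 -4.7 98.4]
```

```bash
python3 - <<'E'
from h import *
c=cam('scene'); P=cloud(c); H=hsv(c); z=P[...,2]; s=bot.get_state(); p=np.array(s['eef_pos']); R=np.array(s['orientation'])
T=(P-p)@R*1000
red=((H[...,0]<8)|(H[...,0]>172))&(H[...,1]>120)&(H[...,2]>30)&(np.hypot(P[...,0]-p[0],P[...,1]-p[1])<.06)&(z>.1)
print(red.sum()); Q=T[red]
print('x',np.percentile(Q[:,0],[1,5,50,95,99]).round(1),'y',np.percentile(Q[:,1],[1,5,25,50,75,95,99]).round(1),'z',np.percentile(Q[:,2],[1,50,99]).round(1))
k=max(blobs(c,(z>.033)&(z<.046)&(np.hypot(P[...,0]-.5079,P[...,1]+.19)<.075),50),key=cv2.contourArea)
r=rect(c,k,.038); print('box',r,((R.T@(np.array([*r[:2],.038])-p))*1000).round(1))
cv2.imwrite('pics/s5.png',cv2.resize(c['frame'][140:270,180:320],None,fx=4,fy=4,interpolation=cv2.INTER_CUBIC))
E
```

```text
151
x [-33.8 -32.9 -25.8   0.7  10.9] y [-5.6 -4.3 -0.9  3.2  6.7  8.1  9. ] z [-32.3 -21.6  11.2]
box (0.5098, -0.1908, 0.1008, 0.0942, 5.7) [-4.4 -2.6 98.4]
```

View pics/s5.png

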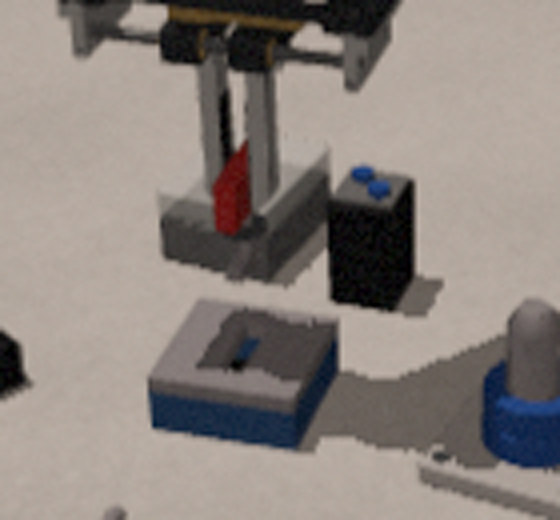

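The key hangs above the box at (233,205) in the crop, with the slot visible below it at (240,355). I'll use a compromise shift and lower it carefully, watching the force.

>>> {"api": "play_rows", "payload": {
  "moves": [
    [-1.5,-3,10,0,0,0],
    [0,0,15,0,0,0],
    [0,0,12,0,0,0],
    [0,0,8,0,0,0],
    [0,0,5,0,0,0]
  ]
}}

```text
time: 19.23
eef_pos: [0.5058, -0.1905, 0.0843]
orientation: [[-0.995, -0.099, -0.003], [-0.099, 0.995, 0.002], [0.003, 0.002, -1.0]]
force: [-0.1, 0.2, -1.5]
width: 0.0139
grasp_force: 35.0
```

>>> {"api": "play_rows", "payload": {
  "moves": [
    [0,0,0,0,0,0],
    [0,0,0,0,0,0],
    [0,0,0,0,0,0],
    [0,0,0,0,0,0],
    [0,0,0,0,0,0]
  ]
}}

```text
time: 19.65
eef_pos: [0.5076, -0.1914, 0.0873]
orientation: [[-0.995, -0.099, 0.001], [-0.099, 0.995, -0.001], [-0.001, -0.001, -1.0]]
force: [-0.2, 0.3, -1.7]
width: 0.0136
grasp_force: 35.0
```

```bash
python3 - <<'E'
from h import *
c=cam('scene')
cv2.imwrite('pics/s6.png',cv2.resize(c['frame'][170:260,200:290],None,fx=6,fy=6,interpolation=cv2.INTER_CUBIC))
print(bot.get_state()['eef_pos'])
E
```

```text
[ 0.50742775 -0.19132926  0.0871151 ]
```

View pics/s6.png

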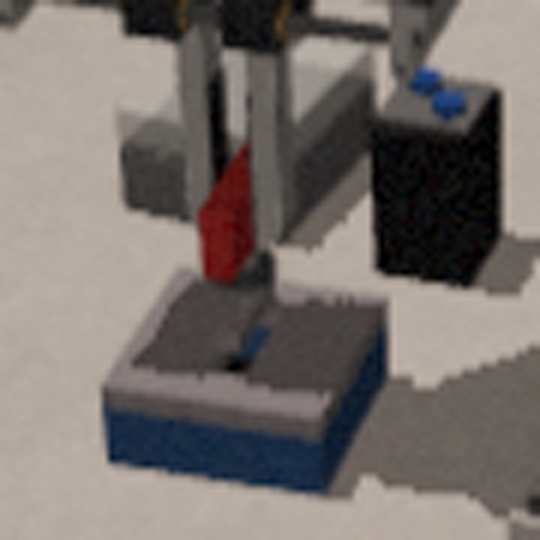

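The toggle hangs just above the slot at (250,345). I'll lower it in small steps.

>>> {"api": "play_rows", "payload": {
  "moves": [
    [0,0,3,0,0,0],
    [0,0,3,0,0,0],
    [0,0,3,0,0,0],
    [0,0,3,0,0,0],
    [0,0,3,0,0,0]
  ]
}}

```text
time: 20.12
eef_pos: [0.5069, -0.1912, 0.071]
orientation: [[-0.995, -0.099, -0.0], [-0.099, 0.995, -0.0], [0.0, -0.0, -1.0]]
force: [-0.3, -0.1, 0.0]
width: 0.0137
grasp_force: 35.0
```

>>> {"api": "play_rows", "payload": {
  "moves": [
    [0,0,2,0,0,0],
    [0,0,3,0,0,0],
    [0,0,3,0,0,0],
    [0,0,3,0,0,0],
    [0,0,2,0,0,0]
  ]
}}

```text
time: 20.53
eef_pos: [0.5069, -0.1912, 0.0581]
orientation: [[-0.995, -0.099, -0.0], [-0.099, 0.995, -0.0], [0.0, -0.0, -1.0]]
force: [0.4, -0.6, -0.3]
width: 0.0136
grasp_force: 35.0
```

>>> {"api": "play_rows", "payload": {
  "moves": [
    [0,0,1.5,0,0,0],
    [0,0,1.5,0,0,0],
    [0,0,1,0,0,0],
    [0,0,0,0,0,0],
    [0,0,0,0,0,0]
  ]
}}

```text
time: 20.95
eef_pos: [0.507, -0.191, 0.0544]
orientation: [[-0.995, -0.099, 0.0], [-0.099, 0.995, 0.0], [-0.0, 0.0, -1.0]]
force: [0.4, -0.3, -2.9]
width: 0.0137
grasp_force: 35.0
```

>>> {"api": "play_rows", "payload": {
  "moves": [
    [0,0,0.8,0,0,0],
    [0,0,0.4,0,0,0],
    [0,0,0,0,0,0],
    [0,0,0,0,0,0],
    [0,0,0,0,0,0]
  ]
}}

```text
time: 21.37
eef_pos: [0.5071, -0.1911, 0.0543]
orientation: [[-0.995, -0.099, 0.0], [-0.099, 0.995, -0.0], [-0.0, -0.0, -1.0]]
force: [-2.0, 0.6, 5.3]
width: 0.0138
grasp_force: 35.0
```

>>> {"api": "play_rows", "payload": {
  "moves": [
    [0,0,-0.6,0,0,0.1047],
    [0,0,0,0,0,0.1047],
    [0,0,0,0,0,0.1047],
    [0,0,0,0,0,0.1047],
    [0,0,0,0,0,0.1047]
  ]
}}

```text
time: 21.78
eef_pos: [0.5073, -0.1913, 0.0543]
orientation: [[-0.909, 0.416, 0.001], [0.416, 0.909, -0.001], [-0.001, -0.0, -1.0]]
force: [-1.4, 0.5, 1.6]
width: 0.0135
grasp_force: 35.0
```

>>> {"api": "play_rows", "payload": {
  "moves": [
    [0,0,0,0,0,0.1047],
    [0,0,0,0,0,0.1047],
    [0,0,0,0,0,0.1047],
    [0,0,0,0,0,0.1047],
    [0,0,0,0,0,0.1047]
  ]
}}

```text
time: 22.2
eef_pos: [0.5074, -0.1914, 0.0543]
orientation: [[-0.579, 0.815, 0.001], [0.815, 0.579, -0.001], [-0.001, 0.001, -1.0]]
force: [0.0, -0.1, 0.3]
width: 0.0142
grasp_force: 35.0
```

>>> {"api": "play_rows", "payload": {
  "moves": [
    [0,0,0,0,0,0.1047],
    [0,0,0,0,0,0.1047],
    [0,0,0,0,0,0.1047],
    [0,0,0,0,0,0.1047],
    [0,0,0,0,0,0.1047]
  ]
}}

```text
time: 22.62
eef_pos: [0.5075, -0.1914, 0.0543]
orientation: [[-0.094, 0.996, 0.001], [0.996, 0.094, -0.001], [-0.001, 0.001, -1.0]]
force: [-0.6, 0.3, 0.4]
width: 0.0137
grasp_force: 35.0
```

>>> {"api": "play_rows", "payload": {
  "moves": [
    [0,0,0,0,0,0],
    [0,0,0,0,0,0],
    [0,0,0,0,0,0],
    [0,0,0,0,0,0],
    [0,0,0,0,0,0]
  ]
}}

```text
time: 23.03
eef_pos: [0.5075, -0.1914, 0.0543]
orientation: [[-0.1, 0.995, 0.001], [0.995, 0.1, -0.001], [-0.001, 0.001, -1.0]]
force: [0.2, -0.4, 2.3]
width: 0.0137
grasp_force: 35.0
```

>>> {"api": "play_rows", "payload": {
  "moves": [
    [0,0,0,0,0,0],
    [0,0,0,0,0,0],
    [0,0,0,0,0,0],
    [0,0,0,0,0,0],
    [0,0,0,0,0,0]
  ],
  "claw": 50
}}

```text
time: 23.45
eef_pos: [0.5067, -0.1909, 0.0536]
orientation: [[-0.099, 0.995, -0.001], [0.995, 0.099, 0.0], [0.0, -0.001, -1.0]]
force: [-0.7, 0.2, -0.4]
width: 0.0439
grasp_force: 0.0
```

>>> {"api": "play_rows", "payload": {
  "moves": [
    [0,0,-10,0,0,0],
    [0,0,-20,0,0,0],
    [0,0,-30,0,0,0],
    [0,0,-35,0,0,0],
    [0,0,-25,0,0,0]
  ]
}}

```text
time: 23.87
eef_pos: [0.5078, -0.1915, 0.1773]
orientation: [[-0.099, 0.995, 0.003], [0.995, 0.099, -0.002], [-0.002, 0.003, -1.0]]
force: [0.2, -0.2, 1.4]
width: 0.0503
grasp_force: 0.0
```

```bash
python3 - <<'E'
from h import *
c=cam('wrist'); save(c,'w7'); P=cloud(c); H=hsv(c); z=P[...,2]
red=((H[...,0]<8)|(H[...,0]>172))&(H[...,1]>120)&(H[...,2]>40)&(np.hypot(P[...,0]-.5075,P[...,1]+.192)<.06)
for k in blobs(c,red&(z>.078),100): print('key',rect(c,k,.084),np.median(z[red]))
for k in blobs(c,(z>.03)&(z<.046)&(np.hypot(P[...,0]-.5079,P[...,1]+.19)<.075),300): print('box',rect(c,k,.038))
go(.471,.326,.175)
E
```

```text
key (0.5074, -0.193, 0.0591, 0.0133, 95.4) 0.08413934441983989
box (0.508, -0.1932, 0.0901, 0.09, 5.7)
turn 0 shift [520.7  11.8   4.1] | t 23.92 q6 -0.62 F [ 2.5 -1.   2.6] w 0.0501
```

>>> {"api": "play_rows", "payload": {
  "moves": [
    [26,0.6,0,0,0,0],
    [26,0.6,0,0,0,0],
    [26,0.6,0,0,0,0],
    [26,0.6,0,0,0,0],
    [26,0.6,0,0,0,0]
  ],
  "claw": 0
}}

```text
time: 24.33
eef_pos: [0.4968, -0.0604, 0.1744]
orientation: [[-0.099, 0.995, 0.001], [0.995, 0.099, -0.0], [-0.0, 0.001, -1.0]]
force: [-0.1, -0.5, -0.7]
width: 0.0194
grasp_force: 0.0
```

>>> {"api": "play_rows", "payload": {
  "moves": [
    [26,0.6,0,0,0,0],
    [26,0.6,0,0,0,0],
    [26,0.6,0,0,0,0],
    [26,0.6,0,0,0,0],
    [26,0.6,0,0,0,0]
  ]
}}

```text
time: 24.75
eef_pos: [0.4869, 0.0695, 0.1745]
orientation: [[-0.099, 0.995, 0.001], [0.995, 0.099, 0.0], [-0.0, 0.001, -1.0]]
force: [-0.6, 1.1, 0.0]
width: 0.0005
grasp_force: 0.0
```

>>> {"api": "play_rows", "payload": {
  "moves": [
    [26,0.6,0,0,0,0],
    [26,0.6,0,0,0,0],
    [26,0.6,0,0,0,0],
    [26,0.6,0,0,0,0],
    [26,0.6,0,0,0,0]
  ]
}}

```text
time: 25.17
eef_pos: [0.4769, 0.1992, 0.1745]
orientation: [[-0.099, 0.995, 0.001], [0.995, 0.099, 0.0], [0.0, 0.001, -1.0]]
force: [-0.1, -0.4, -0.2]
width: 0.0005
grasp_force: 0.0
```

>>> {"api": "play_rows", "payload": {
  "moves": [
    [26,0.6,0,0,0,0],
    [26,0.6,0,0,0,0],
    [26,0.6,0,0,0,0],
    [26,0.6,0,0,0,0],
    [20,0.6,0,0,0,0]
  ]
}}

```text
time: 25.58
eef_pos: [0.4674, 0.3235, 0.1744]
orientation: [[-0.1, 0.995, 0.0], [0.995, 0.1, 0.001], [0.001, 0.0, -1.0]]
force: [-0.1, -0.6, -1.0]
width: 0.0003
grasp_force: 0.0
```

>>> {"api": "play_rows", "payload": {
  "moves": [
    [0,0,0,0,0,0],
    [0,0,0,0,0,0],
    [0,0,0,0,0,0],
    [0,0,0,0,0,0],
    [0,0,0,0,0,0]
  ]
}}

```text
time: 26.0
eef_pos: [0.4681, 0.3204, 0.1739]
orientation: [[-0.098, 0.995, 0.0], [0.995, 0.098, -0.0], [-0.0, -0.0, -1.0]]
force: [-0.4, -0.1, -0.0]
width: 0.0003
grasp_force: 0.0
```

```bash
python3 - <<'E'
from h import *
for n in ('top','wrist'):
    c=cam(n); P=cloud(c); H=hsv(c)
    yel=(H[...,0]>18)&(H[...,0]<35)&(H[...,1]>150)&(H[...,2]>80)&(np.hypot(P[...,0]-.471,P[...,1]-.327)<.07)
    for k in blobs(c,yel,10): print(n,rect(c,k,.087),np.median(P[...,2][yel]))
    if n=='top':
        m=(P[...,2]>.04)&(P[...,2]<.1)&(np.hypot(P[...,0]-.471,P[...,1]-.327)<.15); print('pedal max z',np.nanmax(P[m][:,2]))
go(.471,.326,.095)
E
```

```text
top (0.4742, 0.3153, 0.0465, 0.0098, 105.4) 0.08730062894963009
pedal max z 0.09987867251947691
wrist (0.4885, 0.1696, 0.0432, 0.0024, 95.9) 0.08892235996826692
wrist (0.4852, 0.1977, 0.0098, 0.0015, 95.9) 0.08892235996826692
wrist (0.4761, 0.1751, 0.0548, 0.0024, 95.4) 0.08892235996826692
wrist (0.4693, 0.3268, 0.068, 0.0076, 105.2) 0.08892235996826692
turn 0 shift [ 5.1  3.4 78.9] | t 26.1 q6 0.35 F [-0.9 -0.4  0.5] w 0.0003
```

>>> {"api": "play_rows", "payload": {
  "moves": [
    [5,3,10,0,0,0],
    [0,0,25,0,0,0],
    [0,0,22,0,0,0],
    [0,0,12,0,0,0],
    [0,0,5,0,0,0]
  ]
}}

```text
time: 26.52
eef_pos: [0.4684, 0.3258, 0.0966]
orientation: [[-0.099, 0.995, -0.005], [0.995, 0.099, -0.002], [-0.002, -0.005, -1.0]]
force: [-0.1, 0.2, -0.4]
width: 0.0007
grasp_force: 0.0
```

>>> {"api": "play_rows", "payload": {
  "moves": [
    [0,0,5,0,0,0],
    [0,0,7,0,0,0],
    [0,0,7,0,0,0],
    [0,0,7,0,0,0],
    [0,0,7,0,0,0]
  ]
}}

```text
time: 26.93
eef_pos: [0.4707, 0.3274, 0.0683]
orientation: [[-0.099, 0.995, 0.001], [0.995, 0.099, 0.001], [0.001, 0.001, -1.0]]
force: [-4.8, -1.2, 9.2]
width: 0.0005
grasp_force: 4.3
```

>>> {"api": "play_rows", "payload": {
  "moves": [
    [0,0,4,0,0,0],
    [0,0,3,0,0,0],
    [0,0,2,0,0,0],
    [0,0,1,0,0,0],
    [0,0,1,0,0,0]
  ]
}}

```text
time: 27.35
eef_pos: [0.4695, 0.3271, 0.0576]
orientation: [[-0.1, 0.995, -0.002], [0.995, 0.1, -0.0], [0.0, -0.002, -1.0]]
force: [-6.8, -3.3, 11.2]
width: 0.0003
grasp_force: 5.6
```

>>> {"api": "play_rows", "payload": {
  "moves": [
    [0,0,1,0,0,0],
    [0,0,1,0,0,0],
    [0,0,1,0,0,0],
    [0,0,0.5,0,0,0],
    [0,0,0,0,0,0]
  ]
}}

```text
time: 27.77
eef_pos: [0.4694, 0.327, 0.0551]
orientation: [[-0.1, 0.995, -0.002], [0.995, 0.1, -0.0], [-0.0, -0.002, -1.0]]
force: [-8.3, -2.8, 16.5]
width: 0.0004
grasp_force: 7.9
```

>>> {"api": "play_rows", "payload": {
  "moves": [
    [0,0,0.5,0,0,0],
    [0,0,0.3,0,0,0],
    [0,0,0,0,0,0],
    [0,0,0,0,0,0],
    [0,0,0,0,0,0]
  ]
}}

```text
time: 28.18
eef_pos: [0.4694, 0.327, 0.0549]
orientation: [[-0.1, 0.995, -0.002], [0.995, 0.1, -0.0], [-0.0, -0.002, -1.0]]
force: [-9.1, -2.9, 19.6]
width: 0.0006
grasp_force: 9.7
```

```bash
python3 - <<'E'
from h import *
c=cam('top'); P=cloud(c); H=hsv(c); print(bot.get_state()['force'])
a=np.radians(14.8); m=(P[...,2]>.035)&(P[...,2]<.1)
X=(P[...,0]-.489)*np.cos(a)+(P[...,1]-.3317)*np.sin(a); Y=-(P[...,0]-.489)*np.sin(a)+(P[...,1]-.3317)*np.cos(a)
for x in (-.06,-.04,0,.03): 
    q=m&(abs(X-x)<.008)&(Y>.02)&(Y<.036); print(x,np.median(P[q][:,2]) if q.any() else None)
E
```

```text
[-8.51497036 -3.48654074 19.92924066]
-0.06 0.0556841131004131
-0.04 0.05294062092486884
0 None
0.03 0.05485985478261335
```

The pedal is level at its stop, so I'll hold it and then release.

>>> {"api": "play_rows", "payload": {
  "moves": [
    [0,0,0,0,0,0],
    [0,0,0,0,0,0],
    [0,0,0,0,0,0],
    [0,0,0,0,0,0],
    [0,0,0,0,0,0]
  ]
}}

```text
time: 28.65
eef_pos: [0.4694, 0.3271, 0.0549]
orientation: [[-0.1, 0.995, -0.002], [0.995, 0.1, -0.0], [-0.0, -0.002, -1.0]]
force: [-10.0, -3.6, 19.7]
width: 0.0003
grasp_force: 9.7
```

>>> {"api": "play_rows", "payload": {
  "moves": [
    [0,0,0,0,0,0],
    [0,0,0,0,0,0],
    [0,0,0,0,0,0],
    [0,0,0,0,0,0],
    [0,0,0,0,0,0]
  ]
}}

```text
time: 29.07
eef_pos: [0.4694, 0.3271, 0.0549]
orientation: [[-0.1, 0.995, -0.002], [0.995, 0.1, -0.0], [-0.0, -0.002, -1.0]]
force: [-10.0, -4.1, 19.3]
width: 0.0006
grasp_force: 9.7
```

>>> {"api": "play_rows", "payload": {
  "moves": [
    [0,0,0,0,0,0],
    [0,0,0,0,0,0],
    [0,0,0,0,0,0],
    [0,0,0,0,0,0],
    [0,0,0,0,0,0]
  ]
}}

```text
time: 29.48
eef_pos: [0.4694, 0.3271, 0.0549]
orientation: [[-0.1, 0.995, -0.002], [0.995, 0.1, -0.0], [-0.0, -0.002, -1.0]]
force: [-9.3, -3.9, 19.0]
width: 0.0006
grasp_force: 9.7
```

>>> {"api": "play_rows", "payload": {
  "moves": [
    [0,0,0,0,0,0],
    [0,0,0,0,0,0],
    [0,0,0,0,0,0],
    [0,0,0,0,0,0],
    [0,0,-3,0,0,0]
  ]
}}

```text
time: 29.9
eef_pos: [0.4695, 0.327, 0.0569]
orientation: [[-0.1, 0.995, -0.002], [0.995, 0.1, -0.0], [0.0, -0.002, -1.0]]
force: [-5.6, -2.3, 12.0]
width: 0.0004
grasp_force: 5.5
```

>>> {"api": "play_rows", "payload": {
  "moves": [
    [0,0,-8,0,0,0],
    [0,0,-10,0,0,0],
    [0,0,-12,0,0,0],
    [0,0,-25,0,0,0],
    [0,0,-35,0,0,0]
  ]
}}

```text
time: 30.32
eef_pos: [0.468, 0.3257, 0.1428]
orientation: [[-0.099, 0.995, -0.006], [0.995, 0.099, -0.003], [-0.002, -0.006, -1.0]]
force: [-0.0, 0.4, 0.8]
width: 0.0004
grasp_force: 0.0
```

>>> {"api": "play_rows", "payload": {
  "moves": [
    [0,0,-30,0,0,0],
    [0,0,0,0,0,0],
    [0,0,0,0,0,0],
    [0,0,0,0,0,0],
    [0,0,0,0,0,0]
  ]
}}

```text
time: 30.73
eef_pos: [0.469, 0.3262, 0.1725]
orientation: [[-0.099, 0.995, -0.003], [0.995, 0.099, -0.002], [-0.001, -0.004, -1.0]]
force: [0.2, -0.6, -0.0]
width: 0.0005
grasp_force: 0.0
```

```bash
python3 - <<'E'
from h import *
c=cam('wrist'); save(c,'w8'); P=cloud(c); H=hsv(c)
yel=(H[...,0]>18)&(H[...,0]<35)&(H[...,1]>150)&(H[...,2]>80)&(np.hypot(P[...,0]-.471,P[...,1]-.327)<.06)
print('stripe z',np.median(P[...,2][yel]))
c=cam('top'); save(c,'t8'); P=cloud(c);H=hsv(c)
blue=(H[...,0]>95)&(H[...,0]<125)&(H[...,1]>100)&(H[...,2]>40)
m=blue&(np.hypot(P[...,0]-.507,P[...,1]+.009)<.05); Q=P[m]; print('stack',Q.mean(0),Q[:,2].max())
go(.5067,-.191,.175,5.7)
E
```

```text
stripe z 0.08891721914091597
stack [ 0.50575058 -0.00696905  0.0542138 ] 0.09770542818639982
turn 0.0 shift [-518.4  -13.9   -1.8] | t 30.83 q6 0.36 F [ 0.1  0.1 -1.4] w 0.0008
```

>>> {"api": "play_rows", "payload": {
  "moves": [
    [-26,-0.7,0,0,0,0],
    [-26,-0.7,0,0,0,0],
    [-26,-0.7,0,0,0,0],
    [-26,-0.7,0,0,0,0],
    [-26,-0.7,0,0,0,0]
  ]
}}

```text
time: 31.25
eef_pos: [0.4788, 0.1958, 0.1731]
orientation: [[-0.1, 0.995, -0.003], [0.995, 0.1, -0.001], [-0.0, -0.003, -1.0]]
force: [0.9, 0.3, -0.4]
width: 0.0004
grasp_force: 0.0
```

>>> {"api": "play_rows", "payload": {
  "moves": [
    [-26,-0.7,0,0,0,0],
    [-26,-0.7,0,0,0,0],
    [-26,-0.7,0,0,0,0],
    [-26,-0.7,0,0,0,0],
    [-26,-0.7,0,0,0,0]
  ]
}}

```text
time: 31.67
eef_pos: [0.4883, 0.0662, 0.1733]
orientation: [[-0.099, 0.995, -0.002], [0.995, 0.099, 0.0], [0.0, -0.002, -1.0]]
force: [-0.4, -0.7, -0.2]
width: 0.0005
grasp_force: 0.0
```

>>> {"api": "play_rows", "payload": {
  "moves": [
    [-26,-0.7,0,0,0,0],
    [-26,-0.7,0,0,0,0],
    [-26,-0.7,0,0,0,0],
    [-26,-0.7,0,0,0,0],
    [-26,-0.7,0,0,0,0]
  ],
  "claw": 50
}}

```text
time: 32.08
eef_pos: [0.4977, -0.0633, 0.1733]
orientation: [[-0.099, 0.995, -0.002], [0.995, 0.099, 0.001], [0.001, -0.002, -1.0]]
force: [0.2, 0.9, 0.0]
width: 0.0302
grasp_force: 0.0
```

>>> {"api": "play_rows", "payload": {
  "moves": [
    [-26,-0.7,0,0,0,0],
    [-26,-0.7,0,0,0,0],
    [-26,-0.7,0,0,0,0],
    [-26,-0.7,0,0,0,0],
    [-24.4,-0.7,0,0,0,0]
  ]
}}

```text
time: 32.5
eef_pos: [0.5071, -0.1915, 0.1732]
orientation: [[-0.099, 0.995, -0.002], [0.995, 0.099, 0.001], [0.001, -0.002, -1.0]]
force: [0.7, 0.3, 0.2]
width: 0.0496
grasp_force: 0.0
```

>>> {"api": "play_rows", "payload": {
  "moves": [
    [0,0,0,0,0,0],
    [0,0,0,0,0,0],
    [0,0,0,0,0,0],
    [0,0,0,0,0,0],
    [0,0,0,0,0,0]
  ]
}}

```text
time: 32.92
eef_pos: [0.5077, -0.1891, 0.1742]
orientation: [[-0.101, 0.995, -0.001], [0.995, 0.101, 0.001], [0.001, -0.001, -1.0]]
force: [-1.1, 0.1, -0.7]
width: 0.0499
grasp_force: 0.0
```

```bash
python3 - <<'E'
from h import *
c=cam('wrist'); P=cloud(c); H=hsv(c); z=P[...,2]
red=((H[...,0]<8)|(H[...,0]>172))&(H[...,1]>120)&(H[...,2]>40)&(np.hypot(P[...,0]-.5075,P[...,1]+.192)<.06)
for k in blobs(c,red&(z>.078),100): print('key',rect(c,k,.084))
go(.5072,-.1912,.055,5.7)
E
```

```text
key (0.5072, -0.1928, 0.0595, 0.0132, 95.4)
turn 0.002 shift [ -1.9  -0.8 119.4] | t 32.97 q6 -0.62 F [-0.1 -0.2 -0.2] w 0.0502
```

>>> {"api": "play_rows", "payload": {
  "moves": [
    [-2.2,-0.7,20,0,0,0],
    [0,0,35,0,0,0],
    [0,0,32,0,0,0],
    [0,0,22,0,0,0],
    [0,0,9,0,0,0]
  ]
}}

```text
time: 33.38
eef_pos: [0.5046, -0.1903, 0.0528]
orientation: [[-0.1, 0.995, -0.006], [0.995, 0.1, 0.004], [0.004, -0.006, -1.0]]
force: [0.3, 0.4, -0.1]
width: 0.0499
grasp_force: 0.0
```

>>> {"api": "play_rows", "payload": {
  "moves": [
    [0,0,0.5,0,0,0],
    [0,0,0,0,0,0],
    [0,0,0,0,0,0],
    [0,0,0,0,0,0],
    [0,0,0,0,0,0]
  ]
}}

```text
time: 33.8
eef_pos: [0.5088, -0.1934, 0.0579]
orientation: [[-0.099, 0.995, 0.003], [0.995, 0.099, -0.002], [-0.002, 0.003, -1.0]]
force: [-0.5, 0.1, -0.1]
width: 0.0498
grasp_force: 0.0
```

>>> {"api": "play_rows", "payload": {
  "moves": [
    [0,0,0,0,0,0],
    [0,0,0,0,0,0],
    [0,0,0,0,0,0],
    [0,0,0,0,0,0],
    [0,0,0,0,0,0]
  ],
  "claw": 5,
  "newtons": 35
}}

```text
time: 34.22
eef_pos: [0.5074, -0.1927, 0.056]
orientation: [[-0.099, 0.995, -0.0], [0.995, 0.099, 0.0], [0.0, -0.0, -1.0]]
force: [-0.3, -0.4, -0.5]
width: 0.02
grasp_force: 0.0
```

>>> {"api": "play_rows", "payload": {
  "moves": [
    [0,0,0,0,0,0],
    [0,0,0,0,0,0],
    [0,0,0,0,0,0],
    [0,0,0,0,0,0],
    [0,0,0,0,0,0]
  ]
}}

```text
time: 34.63
eef_pos: [0.5074, -0.1927, 0.056]
orientation: [[-0.099, 0.995, -0.0], [0.995, 0.099, 0.0], [0.0, -0.0, -1.0]]
force: [0.2, -0.1, 1.2]
width: 0.0137
grasp_force: 35.0
```

>>> {"api": "play_rows", "payload": {
  "moves": [
    [0,0,-0.5,0,0,-0.1047],
    [0,0,0,0,0,-0.1047],
    [0,0,0,0,0,-0.1047],
    [0,0,0,0,0,-0.1047],
    [0,0,0,0,0,-0.1047]
  ]
}}

```text
time: 35.05
eef_pos: [0.507, -0.1924, 0.0561]
orientation: [[-0.588, 0.809, -0.001], [0.809, 0.588, 0.001], [0.001, -0.0, -1.0]]
force: [0.7, -0.3, -1.6]
width: 0.0138
grasp_force: 35.0
```

>>> {"api": "play_rows", "payload": {
  "moves": [
    [0,0,0,0,0,-0.1047],
    [0,0,0,0,0,-0.1047],
    [0,0,0,0,0,-0.1047],
    [0,0,0,0,0,-0.1047],
    [0,0,0,0,0,-0.1047]
  ]
}}

```text
time: 35.47
eef_pos: [0.507, -0.1924, 0.0561]
orientation: [[-0.913, 0.407, -0.001], [0.407, 0.913, 0.001], [0.001, 0.0, -1.0]]
force: [-0.9, -0.3, -1.2]
width: 0.0137
grasp_force: 35.0
```

>>> {"api": "play_rows", "payload": {
  "moves": [
    [0,0.4,0,0,0,-0.1047],
    [-0.3,0.4,0,0,0,-0.1047],
    [-0.3,0.4,0,0,0,-0.1047],
    [-0.3,0.4,0,0,0,-0.1047],
    [-0.3,0.2,0,0,0,-0.1047]
  ]
}}

```text
time: 35.88
eef_pos: [0.5086, -0.1908, 0.0561]
orientation: [[-0.995, -0.104, -0.001], [-0.104, 0.995, 0.001], [0.001, 0.001, -1.0]]
force: [-0.7, 1.3, -0.3]
width: 0.0143
grasp_force: 35.0
```

>>> {"api": "play_rows", "payload": {
  "moves": [
    [0,0,0,0,0,0],
    [0,0,0,0,0,0],
    [0,0,0,0,0,0],
    [0,0,0,0,0,0],
    [0,0,0,0,0,0]
  ]
}}

```text
time: 36.3
eef_pos: [0.5089, -0.1911, 0.0565]
orientation: [[-0.995, -0.098, -0.0], [-0.098, 0.995, 0.0], [0.0, 0.0, -1.0]]
force: [0.7, -0.6, -0.9]
width: 0.0136
grasp_force: 35.0
```

Lifting slowly at first.

>>> {"api": "play_rows", "payload": {
  "moves": [
    [0,0,-2,0,0,0],
    [0,0,-3,0,0,0],
    [0,0,-3,0,0,0],
    [0,0,-3,0,0,0],
    [0,0,-3,0,0,0]
  ]
}}

```text
time: 36.72
eef_pos: [0.5092, -0.1912, 0.0711]
orientation: [[-0.995, -0.099, 0.0], [-0.099, 0.995, -0.0], [-0.0, -0.0, -1.0]]
force: [-0.4, 0.8, -1.1]
width: 0.0137
grasp_force: 35.0
```

>>> {"api": "play_rows", "payload": {
  "moves": [
    [0,0,-8,0,0,0],
    [0,0,-14,0,0,0],
    [0,0,-18,0,0,0],
    [0,0,-16,0,0,0],
    [0,0,-8,0,0,0]
  ]
}}

```text
time: 37.13
eef_pos: [0.5104, -0.1918, 0.1375]
orientation: [[-0.995, -0.099, 0.004], [-0.099, 0.995, -0.002], [-0.004, -0.002, -1.0]]
force: [1.1, 0.1, -1.0]
width: 0.0138
grasp_force: 35.0
```

>>> {"api": "play_rows", "payload": {
  "moves": [
    [0,0,0,0,0,0.1114],
    [0,0,0,0,0,0.1114],
    [0,0,0,0,0,0.1114],
    [0,0,0,0,0,0.1114],
    [0,0,0,0,0,0.1114]
  ]
}}

```text
time: 37.55
eef_pos: [0.5089, -0.191, 0.1347]
orientation: [[-0.895, 0.447, -0.0], [0.447, 0.895, 0.0], [0.0, 0.0, -1.0]]
force: [-0.2, -0.5, -0.8]
width: 0.0138
grasp_force: 35.0
```

```bash
python3 - <<'E'
from h import *
go(.569,-.3687,.13,63.8)
E
```

```text
turn -0.006 shift [-132.4 -132.9    4.7] | t 37.55 q6 -1.63 F [-0.2 -0.5 -0.8] w 0.0138
```

>>> {"api": "play_rows", "payload": {
  "moves": [
    [-17,-17,0,0,0,0],
    [-17,-17,0,0,0,0],
    [-17,-17,0,0,0,0],
    [-17,-17,0,0,0,0],
    [-17,-17,0,0,0,0]
  ]
}}

```text
time: 37.97
eef_pos: [0.5478, -0.3058, 0.1346]
orientation: [[-0.897, 0.442, -0.0], [0.442, 0.897, 0.0], [0.0, 0.0, -1.0]]
force: [1.3, 1.1, -1.2]
width: 0.0138
grasp_force: 35.0
```

>>> {"api": "play_rows", "payload": {
  "moves": [
    [-17,-17,0,0,0,0],
    [-14,-14,0,0,0,0],
    [-10,-10,0,0,0,0],
    [-5,-5,0,0,0,0],
    [-1.4,-1.9,0,0,0,0]
  ]
}}

```text
time: 38.38
eef_pos: [0.569, -0.3698, 0.1343]
orientation: [[-0.897, 0.443, -0.0], [0.443, 0.897, 0.0], [0.0, 0.0, -1.0]]
force: [-0.7, -0.4, -1.9]
width: 0.0138
grasp_force: 35.0
```

>>> {"api": "play_rows", "payload": {
  "moves": [
    [0,0,0,0,0,0],
    [0,0,0,0,0,0],
    [0,0,0,0,0,0],
    [0,0,0,0,0,0],
    [0,0,0,0,0,0]
  ]
}}

```text
time: 38.8
eef_pos: [0.569, -0.3681, 0.1347]
orientation: [[-0.897, 0.441, -0.0], [0.441, 0.897, 0.0], [0.0, 0.0, -1.0]]
force: [0.5, 0.4, -2.0]
width: 0.0137
grasp_force: 35.0
```

```bash
python3 - <<'E'
from h import *
go(.569,-.3687,.048,63.8)
c=cam('wrist'); save(c,'w9'); P=cloud(c); H=hsv(c); z=P[...,2]; s=bot.get_state(); p=np.array(s['eef_pos']); R=np.array(s['orientation'])
T=(P-p)@R*1000
red=((H[...,0]<8)|(H[...,0]>172))&(H[...,1]>120)&(H[...,2]>40)
m=red&(z>.155)&(z<.175)&(abs(T[...,0])<40); Q=T[m&(abs(z-np.median(z[m]))<.002)]
print('key tool x',np.percentile(Q[:,0],[1,99]),'y',np.percentile(Q[:,1],[1,99]),np.median(z[m]))
m=(z>.024)&(z<.036)&(np.hypot(T[...,0],T[...,1])<70)
for k in blobs(c,m,300):
    r=rect(c,k,.03); print('rest',r,((R.T@(np.array([*r[:2],.03])-p))*1000).round(1))
E
```

```text
turn 0.0 shift [-0.2 -0.6 86.7] | t 38.8 q6 -1.82 F [ 0.5  0.4 -2. ] w 0.0137
key tool x [-28.51349989  28.5629776 ] y [-7.00618313  6.01806062] 0.16291695649076599
rest (0.5637, -0.367, 0.0784, 0.0501, 153.9) [  5.4  -1.2 104.7]
```

View pics/w9.png

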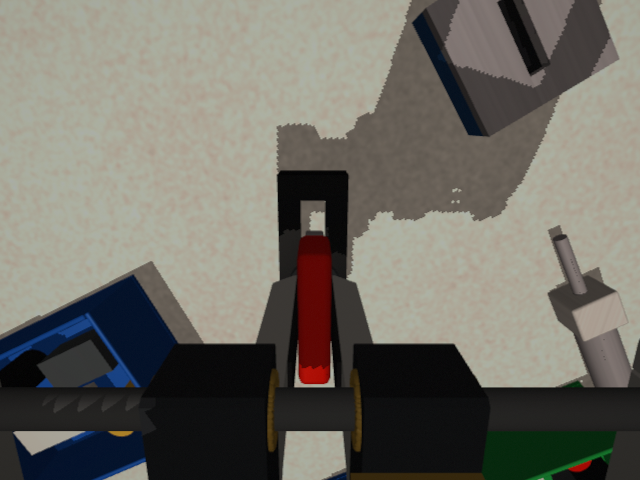

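The empty rest slot at (313,215) lines up with the key's handle at (314,310). Lowering it in.

>>> {"api": "play_rows", "payload": {
  "moves": [
    [0,-0.6,8,0,0,0],
    [0,0,16,0,0,0],
    [0,0,14,0,0,0],
    [0,0,9,0,0,0],
    [0,0,5,0,0,0]
  ]
}}

```text
time: 39.27
eef_pos: [0.5673, -0.3682, 0.0796]
orientation: [[-0.897, 0.442, -0.003], [0.442, 0.897, 0.003], [0.004, 0.001, -1.0]]
force: [-0.2, -0.1, -2.5]
width: 0.0138
grasp_force: 35.0
```

>>> {"api": "play_rows", "payload": {
  "moves": [
    [0,0,3,0,0,0],
    [0,0,3,0,0,0],
    [0,0,4,0,0,0],
    [0,0,4,0,0,0],
    [0,0,4,0,0,0]
  ]
}}

```text
time: 39.68
eef_pos: [0.5691, -0.3697, 0.0648]
orientation: [[-0.897, 0.442, 0.001], [0.442, 0.897, -0.001], [-0.001, -0.0, -1.0]]
force: [-0.3, 0.4, -1.4]
width: 0.0135
grasp_force: 35.0
```

>>> {"api": "play_rows", "payload": {
  "moves": [
    [0,0,4,0,0,0],
    [0,0,4,0,0,0],
    [0,0,4,0,0,0],
    [0,0,2.5,0,0,0],
    [0,0,1.5,0,0,0]
  ]
}}

```text
time: 40.1
eef_pos: [0.5685, -0.3692, 0.048]
orientation: [[-0.897, 0.442, -0.001], [0.442, 0.897, 0.001], [0.001, 0.0, -1.0]]
force: [-1.4, 2.4, 8.1]
width: 0.0135
grasp_force: 35.0
```

>>> {"api": "play_rows", "payload": {
  "moves": [
    [0,0,0.5,0,0,0],
    [0,0,0,0,0,0],
    [0,0,0,0,0,0],
    [0,0,0,0,0,0],
    [0,0,0,0,0,0]
  ]
}}

```text
time: 40.52
eef_pos: [0.5689, -0.3695, 0.0481]
orientation: [[-0.897, 0.442, 0.0], [0.442, 0.897, -0.0], [-0.0, -0.0, -1.0]]
force: [-0.1, 0.3, -1.4]
width: 0.0135
grasp_force: 35.0
```

Seated. Releasing and backing off.

>>> {"api": "play_rows", "payload": {
  "moves": [
    [0,0,0,0,0,0],
    [0,0,0,0,0,0],
    [0,0,0,0,0,0],
    [0,0,0,0,0,0],
    [0,0,0,0,0,0]
  ],
  "claw": 50
}}

```text
time: 40.93
eef_pos: [0.5689, -0.3695, 0.0483]
orientation: [[-0.897, 0.442, 0.0], [0.442, 0.897, -0.0], [-0.0, -0.0, -1.0]]
force: [-0.5, 0.2, -0.1]
width: 0.0434
grasp_force: 0.0
```

>>> {"api": "play_rows", "payload": {
  "moves": [
    [0,0,-10,0,0,0],
    [0,0,-25,0,0,0],
    [0,0,-35,0,0,0],
    [0,0,-35,0,0,0],
    [0,0,-30,0,0,0]
  ]
}}

```text
time: 41.35
eef_pos: [0.5692, -0.3697, 0.1864]
orientation: [[-0.897, 0.442, 0.002], [0.442, 0.897, -0.002], [-0.002, -0.001, -1.0]]
force: [0.9, -0.2, 0.6]
width: 0.0496
grasp_force: 0.0
```

>>> {"api": "play_rows", "payload": {
  "moves": [
    [0,0,-10,0,0,0],
    [0,0,0,0,0,0],
    [0,0,0,0,0,0],
    [0,0,0,0,0,0],
    [0,0,0,0,0,0]
  ]
}}

```text
time: 41.77
eef_pos: [0.5673, -0.3681, 0.1895]
orientation: [[-0.897, 0.442, -0.005], [0.442, 0.897, 0.004], [0.006, 0.001, -1.0]]
force: [-1.0, -0.5, -0.7]
width: 0.0501
grasp_force: 0.0
```

```bash
python3 - <<'E'
from h import *
c=cam('wrist'); P=cloud(c); H=hsv(c); z=P[...,2]
red=((H[...,0]<8)|(H[...,0]>172))&(H[...,1]>120)&(H[...,2]>40)&(np.hypot(P[...,0]-.5685,P[...,1]+.3655)<.06)
for k in blobs(c,red&(z>.07),100): print('key',rect(c,k,.076),np.median(z[red]))
c=cam('scene'); save(c,'s9'); P=cloud(c);H=hsv(c)
blue=(H[...,0]>95)&(H[...,0]<125)&(H[...,1]>100)&(H[...,2]>40)
Q=P[blue&(np.hypot(P[...,0]-.507,P[...,1]+.009)<.04)]; print('stack',Q[:,2].min(),Q[:,2].max())
s=bot.get_state(); print(s['time'],s['eef_pos'],s['force'])
E
```

```text
key (0.5686, -0.3697, 0.0598, 0.0131, 153.8) 0.07613730142027375
stack 0.013524052237583128 0.06006119050172931
41.8667 [ 0.56766059 -0.36847639  0.19017265] [-0.09978051  0.00800894 -0.04433004]
```

View pics/s9.png

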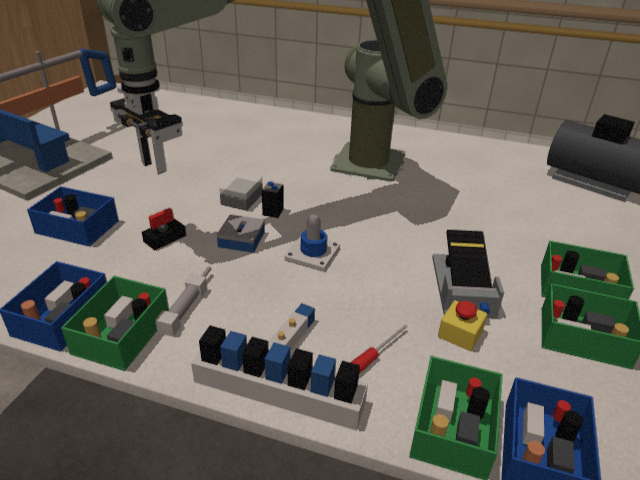

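The final view shows the sleeves stacked at (314,243), the key back in its rest at (163,225), the pedal up at (466,260), and the other things where they were.

```bash
python3 -c "
from cell import bot
print(bot.finish_job())"
```

```text
the job is handed in; nothing more can be done
None
```

The job is done and handed in: both sleeves found on the bench are stacked on the shaft, the key was locked, the pedal was held at its stop for about two seconds and came back up, and the key is in its rest again.

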